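# Knock out the last blanks and rack them

### The job

On the jeweller's bench two upturned tapered pots each still have their last brass blank wedged inside: rap each pot, mouth down, on the steel bench block until its blank drops out onto the block, and put the empty pots back on the cork tray, mouth down. Slide every blank, these two and those already lying on the bench, into the wooden rack, one to a slot and fully home against the back stop. Leave the other things on the bench where they are.

Things in the scene. Friction and masses are not known exactly. Their poses are not given: they have to be found in the camera images.
- pot_a: Tapered aluminium pot, 420 g, upturned. Origin at the centre of its mouth (underside as it stands), z up. Mouth 97 (x) by 67 mm (y) outside, 86 by 56 inside; body 60 mm high. A straight square foot on top to hold it by: 40 (x) by 30 mm (y), z = 60 to 105 mm. Stands on the tray's -y half.
- pot_b: Tapered aluminium pot, 420 g, upturned. Origin at the centre of its mouth (underside as it stands), z up. Mouth 97 (x) by 67 mm (y) outside, 86 by 56 inside; body 60 mm high. A straight square foot on top to hold it by: 40 (x) by 30 mm (y), z = 60 to 105 mm. Stands on the tray's +y half.
- blank_a: Brass slab 80 (x) by 50 (y) by 8 mm (z), 270 g; origin at the centre of its underside; all four are alike, either end may go in first. At the start wedged level and unseen in pot_a, x along the pot's x, underside 26 mm above the mouth. Stays when moved gently; drops flat when the level mouth strikes the block at 0.25 m/s or so (a brisk stroke, not slowing before it hits), or as the pot then lifts. Still in: rap a little harder.
- blank_b: Brass slab 80 (x) by 50 (y) by 8 mm (z), 270 g; origin at the centre of its underside; all four are alike, either end may go in first. At the start wedged level and unseen in pot_b, x along the pot's x, underside 26 mm above the mouth. Stays when moved gently; drops flat when the level mouth strikes the block at 0.25 m/s or so (a brisk stroke, not slowing before it hits), or as the pot then lifts. Still in: rap a little harder.
- blank_c: Brass slab 80 (x) by 50 (y) by 8 mm (z), 270 g; origin at the centre of its underside; all four are alike, either end may go in first. Lies flat on the bench at the start; may be absent.
- blank_d: Brass slab 80 (x) by 50 (y) by 8 mm (z), 270 g; origin at the centre of its underside; all four are alike, either end may go in first. Lies flat on the bench at the start; may be absent.
- block: Fixed steel bench block to rap on, 140 mm (x) by 110 mm (y), 25 mm high, flat top. Origin at the centre of its underside, on the bench.
- tray: Fixed flat cork mat, 150 mm (x) by 210 mm (y), 8 mm thick, no rim; the two pots stand on it side by side along its y, 110 mm apart, and belong there. Origin at the centre of its underside, on the bench.
- rack: Fixed low wooden rack, 80 (x) by 267 (y) by 38 mm high: four level slots side by side, 64 mm apart, open at its front (-x, towards the robot, at x = -40 mm). Origin at the centre of its underside. Blanks slide in flat, long side along x, between 11 mm dividers with pointed noses, under lips (flared at the front) that cover 6 mm of each side of a slot, so that none goes in from above.
- slot0 (a point): Slot 0 of the rack (0 is at its -y end). Point where the centre of a blank's underside is when fully home against the back stop; 10 mm of the blank then still stands out of the rack's front. All slots: 70 mm deep along the rack's +x, 53 mm wide, 11.5 mm high, floor 20 mm above the bench (a short ramp leads up to it), empty at the start.
- slot1 (a point): Slot 1 of the rack (0 is at its -y end). Point where the centre of a blank's underside is when fully home against the back stop; 10 mm of the blank then still stands out of the rack's front. All slots: 70 mm deep along the rack's +x, 53 mm wide, 11.5 mm high, floor 20 mm above the bench (a short ramp leads up to it), empty at the start.
- slot2 (a point): Slot 2 of the rack (0 is at its -y end). Point where the centre of a blank's underside is when fully home against the back stop; 10 mm of the blank then still stands out of the rack's front. All slots: 70 mm deep along the rack's +x, 53 mm wide, 11.5 mm high, floor 20 mm above the bench (a short ramp leads up to it), empty at the start.
- slot3 (a point): Slot 3 of the rack (0 is at its -y end). Point where the centre of a blank's underside is when fully home against the back stop; 10 mm of the blank then still stands out of the rack's front. All slots: 70 mm deep along the rack's +x, 53 mm wide, 11.5 mm high, floor 20 mm above the bench (a short ramp leads up to it), empty at the start.
- tub1: Clear round tub with a blue lid, 66 mm wide, 44 mm high; not to be moved. Origin under its centre.
- pliers: Pliers with green grips, lying, about 150 mm long, 14 mm high; not to be moved. Origin near the pivot.
- dish: Clear open box 110 by 80 by 35 mm; not to be moved. Origin under its centre.
There are look-alikes about, which are no part of the job. What is shaped like the pot_a but red is not meant. What is shaped like the blank_d but pink is not meant.

How it is judged:
On the way, in this order (a step that is already met when the one before it is completed fails the run):
1. the blank of one pot has been knocked out and lies flat on the bench block ((((x of blank_a in the frame of block between -0.08 and 0.08 m and y of blank_a in the frame of block between -0.065 and 0.065 m and z of blank_a in the frame of block between 0.022 and 0.029 m and angle between blank_a's own z axis and vertical below 0.12 rad) and (distance between blank_a and pot_a above 0.06 m or z of blank_a in the frame of pot_a below 0.012 m)) or ((x of blank_b in the frame of block between -0.08 and 0.08 m and y of blank_b in the frame of block between -0.065 and 0.065 m and z of blank_b in the frame of block between 0.022 and 0.029 m and angle between blank_b's own z axis and vertical below 0.12 rad) and (distance between blank_b and pot_b above 0.06 m or z of blank_b in the frame of pot_b below 0.012 m)))), for 0.1 s.
2. the blank of the other pot too has been knocked out onto the bench block (((((x of blank_a in the frame of block between -0.08 and 0.08 m and y of blank_a in the frame of block between -0.065 and 0.065 m and z of blank_a in the frame of block between 0.022 and 0.029 m and angle between blank_a's own z axis and vertical below 0.12 rad) and (distance between blank_a and pot_a above 0.06 m or z of blank_a in the frame of pot_a below 0.012 m)) and (distance between blank_b and pot_b above 0.06 m or z of blank_b in the frame of pot_b below 0.012 m)) or (((x of blank_b in the frame of block between -0.08 and 0.08 m and y of blank_b in the frame of block between -0.065 and 0.065 m and z of blank_b in the frame of block between 0.022 and 0.029 m and angle between blank_b's own z axis and vertical below 0.12 rad) and (distance between blank_b and pot_b above 0.06 m or z of blank_b in the frame of pot_b below 0.012 m)) and (distance between blank_a and pot_a above 0.06 m or z of blank_a in the frame of pot_a below 0.012 m)))), for 0.1 s.
At the end, for the whole second after the job is handed in: Every blank present lies at rest in a slot of the rack, within 5 mm of fully home; both pots stand still on the cork tray, mouth down (within 0.1 rad), their centres at least 15 mm inside the tray's edges ((distance between blank_a and slot0 below 0.005 m or distance between blank_a and slot1 below 0.005 m or distance between blank_a and slot2 below 0.005 m or distance between blank_a and slot3 below 0.005 m) and (distance between blank_b and slot0 below 0.005 m or distance between blank_b and slot1 below 0.005 m or distance between blank_b and slot2 below 0.005 m or distance between blank_b and slot3 below 0.005 m) and (distance between blank_c and slot0 below 0.005 m or distance between blank_c and slot1 below 0.005 m or distance between blank_c and slot2 below 0.005 m or distance between blank_c and slot3 below 0.005 m) and (distance between blank_d and slot0 below 0.005 m or distance between blank_d and slot1 below 0.005 m or distance between blank_d and slot2 below 0.005 m or distance between blank_d and slot3 below 0.005 m) and linear speed of each of blank_a, blank_b, blank_c, blank_d, pot_a, pot_b below 0.02 m/s and x of pot_a in the frame of tray between -0.06 and 0.06 m and y of pot_a in the frame of tray between -0.09 and 0.09 m and z of pot_a in the frame of tray between 0.004 and 0.013 m and angle between each of pot_a, pot_b's own z axis and vertical below 0.1 rad and x of pot_b in the frame of tray between -0.06 and 0.06 m and y of pot_b in the frame of tray between -0.09 and 0.09 m and z of pot_b in the frame of tray between 0.004 and 0.013 m); the robot touches nothing.
It fails at once if the tub1 is moved by more than 40 mm (distance of tub1 from where it was at the start of the episode above 0.04 m).
It fails at once if the pliers is moved by more than 40 mm (distance of pliers from where it was at the start of the episode above 0.04 m).
It fails at once if the dish is moved by more than 40 mm (distance of dish from where it was at the start of the episode above 0.04 m).
Of blank_c, blank_d only 1 to 2 are there at a start; the rules pass over those that are not, and their reading is None.
At some moment in a run one of blank_c, blank_d may be knocked a few centimetres aside while the robot is not near it.
It also fails if it takes over 210 s, if anything falls off the work surface, if the arm or the gripper's body presses on something with over 40 N, if the wrist force passes 120 N, or if a joint passes its speed limit or range.

### The arm

A 6-joint arm with a two-finger parallel gripper is mounted at the origin on the work surface. World frame = base frame: x ahead of the robot, y to its left, z up, the work surface at z = 0. Lengths are in m, angles in rad, forces in N, time in s.
With the tool pointing down it reaches from about 0.3 to 0.875 m from the base axis. Payload 6.4 kg.
Tool frame: the origin (TCP) lies midway between the tips of the shut fingers; the grasp point (between the pads) lies 19 mm behind it; z points along the fingers, y is the line along which they close (so a half turn about z gives the same grasp; the last joint's range is limited). The gripper opens to 85 mm and grips with 20 to 120 N. Pads are 22 mm wide; open, the fingers measure 114 mm over their backs; the gripper's body (76 mm by 85 mm) begins 54 mm behind the grasp point. The pads swing forward as they close: fully open they stand 13 mm farther back than shut.
Start: joints at [0.995, 0.181, 1.607, -0, 1.354, -0.206], TCP at [0.208, 0.536, 0.231] pointing down, gripper open.
Joint ranges: [-2.99, 2.99], [-0.89, 2.07], [0.3, 2.58], [-1.14, 4.28], [0, 2.63], [-3.12, 3.12]. Speed limits (rad/s): [2.57, 2.57, 3.01, 3.14, 3.14, 3.14].

### API

Orientations are given as a unit quaternion [w, x, y, z].
In Python, from bench import ctrl gives the robot as it stands. The module is installed in compiled form; this text tells all that it offers.
- The arm moves only by the tool move_arm, never from a script. Its argument "plan" is one flat list of numbers, 6 for each row, row after row: the shift along the world's x, y, z in units of 50 mm (1.0 is 50 mm), then the turn, a rotation vector about the world's x, y, z in rad. A call has 1 to 10 rows; each row is the pose to reach, as a shift and turn from the pose commanded when the call began; what a row does not reach only later rows make up. A row lasts 1/8 s, in which the tool goes at most 62.5 mm and 10.7 degrees, less where a joint would pass 70% of its speed; a pose out of reach is approached as far as the arm can. A call with a gripper value outside its range is refused whole. "grip" is the finger opening in mm, from 0 to 85.4, set as the call begins (left out, the last holds). The fingers move at their own pace and stop on an object; the grip force is fixed at half the most. Time passes only in rows, so rows that repeat a pose let the fingers close. It gives the time, the measured TCP pose, the force, the opening and the grip force at its end, in the units of the state.
- ctrl.get_obs(): the state, without advancing time (a new reading comes with each control period).
- ctrl.camera(name): name is "scene" or "top" or "wrist"; returns a dict with "pixels" (384x512x3 uint8, red, green, blue), "fx", "fy", "cx", "cy" (pixels), "origin" and "attitude" of the camera in the world. Camera axes: x right, y down, z forward; pixel columns grow to the right and rows downward; lengths in m; the calibration is good to about 2 mm. A picture is of the moment at which its call begins. There is no depth.
- ctrl.hand_in(): hands the job in; it is judged then, once.
The state is a dict: "time_s": time; "q": joint angles; "dq": joint speeds; "joint_efforts": joint torques, N m; "eef_pos": TCP position; "eef_rot": TCP orientation; "wrist_force": force on the tool from outside, world axes, zero at the start; "torque": the same for the moment, N m; "opening": opening from 0.0 (shut) to 1.0 (fully open); "grasp_force": force on a finger pad.
Only numpy, scipy, OpenCV 4.12 (cv2) and the standard library are available. Lean on these libraries where they do the work, as an engineer would, in place of code of your own. Each camera call takes 0.05 s, during which the arm holds its last target. There are 200 camera calls.

## Working session

There is one attempt and no reset: what is moved stays moved. The work goes in short steps, Python scripts to look and compute and a tool call to move; the robot and the scene stay as the last step left them, time stands still between calls to the robot, and variables do not carry over. Pictures are saved under pics/ and viewed, at most 14 in all, crops included, and the job is handed in when it is done.

Besides the shell and the picture viewer there is one more tool, called after "Emit:" as a command line: name --argument value ..., lists and objects as JSON in quotes. move_arm: Moves the arm, as the interface text tells. Its arguments: {"type":"object","properties":{"plan":{"type":"array"},"grip":{"type":"number"}},"required":["plan"]}

```bash
mkdir -p pics; cat > h.py <<'E'
import numpy as np, cv2
from bench import ctrl
def cam(n):
    c=ctrl.camera(n); return c
def R(c):
    a=np.array(c["attitude"],float)
    if a.shape==(3,3): return a
    from scipy.spatial.transform import Rotation as r
    return r.from_quat([a[1],a[2],a[3],a[0]]).as_matrix()
def ray(c,u,v,z):
    d=R(c)@np.array([(u-c["cx"])/c["fx"],(v-c["cy"])/c["fy"],1]);o=np.array(c["origin"])
    return o+d*(z-o[2])/d[2]
def proj(c,p):
    q=R(c).T@(np.array(p)-np.array(c["origin"]));return c["fx"]*q[0]/q[2]+c["cx"],c["fy"]*q[1]/q[2]+c["cy"]
def save(c,n): cv2.imwrite("pics/"+n,c["pixels"][:,:,::-1])
E
python3 - <<'E'
from h import *
for n in("top","scene"):
    c=cam(n);save(c,n+"0.png");np.save(n+"0.npy",c,allow_pickle=True);print(n,c["fx"],c["cx"],c["cy"],c["origin"],c["attitude"])
print(ctrl.get_obs())
E
```

```text
top 355.6933367902547 254.78543149648206 188.28970339488933 [ 0.28999234 -0.04492861  1.10925812] [ 0.07073566 -0.6984067   0.70828602 -0.07453499]
scene 399.42967875939286 247.8115535080373 188.8012360953942 [1.08198584 0.21699204 1.0911554 ] [-0.14311895  0.52514594  0.80781138 -0.22622883]
{'time_s': 0.1, 'q': array([ 9.94669544e-01,  1.81499403e-01,  1.60790635e+00, -1.35576992e-06,
        1.35380090e+00, -2.06310529e-01]), 'dq': array([-0.0007774 , -0.00188499, -0.00520886, -0.00061527, -0.00027453,
       -0.00039197]), 'joint_efforts': array([ 8.62503894e-04, -4.45876622e+01, -3.52240419e+01, -1.86246789e-04,
        4.22053490e-03, -3.40857275e-05]), 'eef_pos': array([0.20754267, 0.53570337, 0.23045669]), 'eef_rot': array([-3.07108300e-04,  1.83856023e-01,  9.82952853e-01, -7.46276467e-04]), 'wrist_force': array([0.57118172, 0.10230926, 0.35285521]), 'torque': array([-0.02567084,  0.01418677,  0.00939285]), 'grasp_force': 0.0, 'opening': 1.0010941000709523}
```

View pics/top0.png

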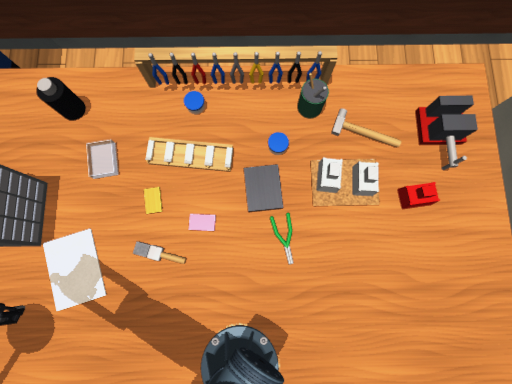

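View pics/scene0.png

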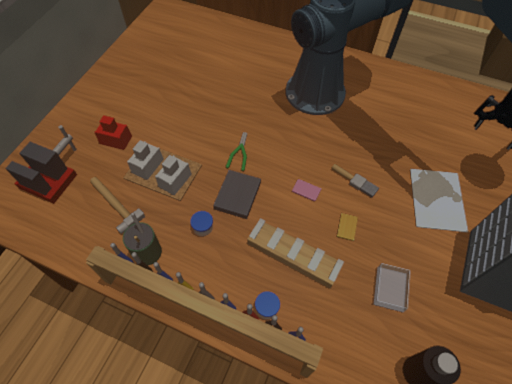

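The top view shows the pots at (330,175) and (366,178) on the tray, the block at (263,188), the rack at (190,154) with its front facing down, and one yellow blank at (152,200). The pink decoy is at (202,222). The scene view shows the same things.

```bash
python3 - <<'E'
from h import *
c=np.load("top0.npy",allow_pickle=True).item();im=c["pixels"]
hsv=cv2.cvtColor(im,cv2.COLOR_RGB2HSV)
def rect(mask,box,z,name):
    m=np.zeros_like(mask);x0,y0,x1,y1=box;m[y0:y1,x0:x1]=mask[y0:y1,x0:x1]
    cs=cv2.findContours(m.astype(np.uint8),cv2.RETR_EXTERNAL,cv2.CHAIN_APPROX_NONE)[0]
    k=max(cs,key=cv2.contourArea).reshape(-1,2)
    w=np.array([ray(c,u,v,z)[:2] for u,v in k],np.float32)
    r=cv2.minAreaRect(w*1000);print(name,np.round(r[0],1),np.round(r[1],1),round(r[2],1))
H,S,V=[hsv[:,:,i].astype(int) for i in range(3)]
rect((S<90)&(V<110),(238,155,290,220),.025,"block")
rect((H>20)&(H<32)&(S>150),(135,180,170,220),.008,"blank")
rect((S<60)&(V>140),(312,150,346,200),.0,"potA/B left")
rect((S<60)&(V>140),(349,150,385,200),.0,"pot right")
big=cv2.resize(im[125:225,135:390],None,fx=3.1,fy=3.1,interpolation=cv2.INTER_CUBIC)
cv2.imwrite("pics/c1.png",big[:,:,::-1])
E
```

```text
block [570.1 -56.5] [50.5 55.6] 57.3
blank [487.1 268.7] [78.4 50.3] 7.9
potA/B left [ 570.4 -299.6] [62.8 97.2] 82.3
pot right [ 557.2 -417.2] [63.7 96.7] 85.1
```

View pics/c1.png

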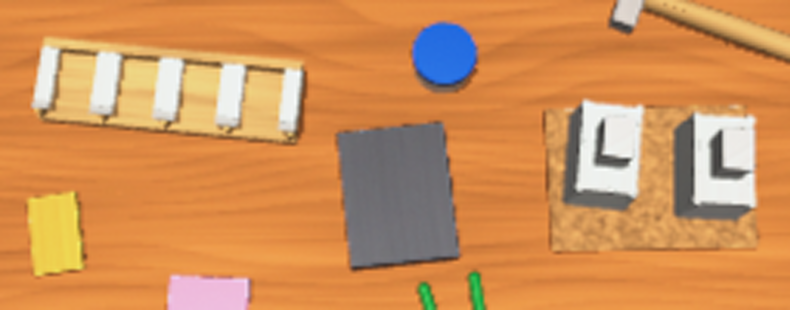

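The crop shows the rack's five white lips, the block corners near (338,132), (441,122), (459,257), (351,269), and foot tops at about (617,138) and (738,150). I'll turn these into positions.

```bash
python3 - <<'E'
from h import *
c=np.load("top0.npy",allow_pickle=True).item();im=c["pixels"]
P=lambda pts,z:np.array([ray(c,135+(x+.5)/3.1-.5,125+(y+.5)/3.1-.5,z)[:2]*1000 for x,y in pts])
def r(n,pts,z):
    q=cv2.minAreaRect(P(pts,z).astype(np.float32));print(n,[np.round(a,1) for a in q])
r("block",[(338,132),(441,122),(459,257),(351,269)],.025)
r("tray",[(544,110),(750,104),(758,246),(553,251)],.008)
r("footL",[(601,114),(634,119),(632,160),(598,157)],.113)
r("footR",[(721,127),(753,128),(753,172),(721,170)],.113)
hsv=cv2.cvtColor(im,cv2.COLOR_RGB2HSV)
m=((hsv[:,:,1]<50)&(hsv[:,:,2]>170)).astype(np.uint8)
m[:,:140]=0;m[:,240:]=0;m[:130]=0;m[176:]=0
n,l,s,ce=cv2.connectedComponentsWithStats(m)
for i in range(1,n):
    if s[i,4]>30:
        u,v=ce[i];k=cv2.findContours((l==i).astype(np.uint8),0,2)[0][0].reshape(-1,2)
        q=cv2.minAreaRect(np.array([ray(c,a,b,.038)[:2]*1000 for a,b in k],np.float32))
        print(s[i,4],np.round(ray(c,u,v,.038)*1000,1),[np.round(a,1) for a in q])
E
```

```text
block [array([519.4, -77. ]), array([141.1, 107.9]), np.float64(5.6)]
tray [array([ 537.3, -340.5]), array([149.4, 214.7]), np.float64(0.9)]
footL [array([ 552.1, -280.7]), array([31.7, 41.8]), np.float64(82.9)]
footR [array([ 539.3, -392.6]), array([29.9, 42.4]), np.float64(85.5)]
110 [642.3 276.9  38. ] [array([642.5, 276.6]), array([17.7, 63.3]), np.float64(83.6)]
153 [635.7 216.7  38. ] [array([635.6, 216.6]), array([24.5, 63.6]), np.float64(83.7)]
149 [629.3 153.2  38. ] [array([628.6, 153.4]), array([24.2, 63.1]), np.float64(84.4)]
147 [621.9  89.8  38. ] [array([621.4,  90. ]), array([23.8, 62.8]), np.float64(84.0)]
106 [615.7  30.2  38. ] [array([616.2,  30. ]), array([17.2, 62.5]), np.float64(83.3)]
```

Everything matches the given sizes, so positions (mm) are:
- **Rack:** yaw −6.15°, slot 3 home at about (631,250).
- **Blank:** (487,269), yaw 8°.

I'll take the loose blank first.

Emit:
move_arm --plan '[5.04, -5.42, -3.4, 0, 0, 0.508, 5.04, -5.42, -3.4, 0, 0, 0.508, 5.04, -5.42, -3.4, 0, 0, 0.508, 5.04, -5.42, -3.4, 0, 0, 0.508, 5.04, -5.42, -3.4, 0, 0, 0.508, 5.04, -5.42, -3.4, 0, 0, 0.508, 5.04, -5.42, -3.4, 0, 0, 0.508, 5.04, -5.42, -3.4, 0, 0, 0.508, 5.04, -5.42, -3.4, 0, 0, 0.508]' --grip 85

```text
time_s: 1.23
eef_pos: [0.4593, 0.2654, 0.0612]
eef_rot: [-0.0, -0.069, 0.998, 0.0]
wrist_force: [0.7, -0.3, -0.4]
opening: 0.992
grasp_force: 0.0
```

```bash
python3 - <<'E'
from h import *
c=cam("wrist");save(c,"w1.png");o=ctrl.get_obs();print(o["eef_pos"],o["eef_rot"],c["origin"],c["attitude"])
hsv=cv2.cvtColor(c["pixels"],cv2.COLOR_RGB2HSV)
m=cv2.inRange(hsv,(20,150,60),(34,255,255));k=max(cv2.findContours(m,0,1)[0],key=cv2.contourArea).reshape(-1,2)
q=cv2.minAreaRect(np.array([ray(c,a,b,.008)[:2]*1000 for a,b in k],np.float32));print(q)
E
```

```text
[0.45929568 0.2658176  0.06152525] [-4.25832284e-05 -6.94025820e-02  9.97588725e-01  1.25056677e-04] [0.39009294 0.25568598 0.20458681] [0.09137952 0.65067462 0.74650181 0.10491599]
((504.70458984375, 279.4051513671875), (41.763145446777344, 35.64747619628906), 7.843862533569336)
```

View pics/w1.png

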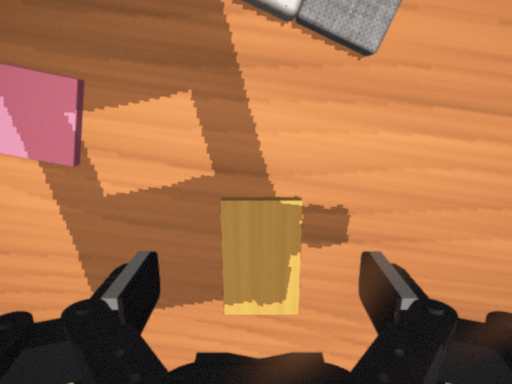

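The blank lies straight between the fingers (columns 221–300, rows 200–315) and is aligned with them. I'll go down and grip.

Emit:
move_arm --plan '[0, 0, -0.6, 0, 0, 0, 0, 0, -1.0, 0, 0, 0, 0, 0, -1.14, 0, 0, 0, 0, 0, -1.14, 0, 0, 0]'

```text
time_s: 1.78
eef_pos: [0.4594, 0.2659, 0.0046]
eef_rot: [-0.0, -0.07, 0.998, 0.0]
wrist_force: [0.4, 0.0, 0.5]
opening: 0.995
grasp_force: 0.0
```

Emit:
move_arm --plan '[0, 0, 0, 0, 0, 0, 0, 0, 0, 0, 0, 0, 0, 0, 0, 0, 0, 0, 0, 0, 0, 0, 0, 0, 0, 0, 0, 0, 0, 0, 0, 0, 0, 0, 0, 0, 0, 0, 0.1, 0, 0, 0, 0, 0, 0.4, 0, 0, 0, 0, 0, 0.4, 0, 0, 0, 0, 0, 0.4, 0, 0, 0]' --grip 40

```text
time_s: 3.02
eef_pos: [0.4599, 0.2651, 0.0245]
eef_rot: [0.0, -0.069, 0.998, 0.0]
wrist_force: [0.2, 0.4, 0.1]
opening: 0.469
grasp_force: 0.0
```

```bash
python3 - <<'E'
from h import *
c=cam("wrist");save(c,"w2.png");o=ctrl.get_obs();print(o["eef_pos"],o["opening"],o["grasp_force"],o["wrist_force"])
z=o["eef_pos"][2]+.006
for p in((220,200),(300,200),(222,315),(299,315)):print(ray(c,*p,z))
E
```

```text
[0.45960581 0.26506217 0.02414985] 0.46702316716256836 0.0 [-0.98670199  0.11492061 -1.13958634]
[0.4336697  0.2447165  0.03014985]
[0.42903288 0.2782723  0.03014985]
[0.48961316 0.25158503 0.03014985]
[0.48466519 0.28738696 0.03014985]
```

View pics/w2.png

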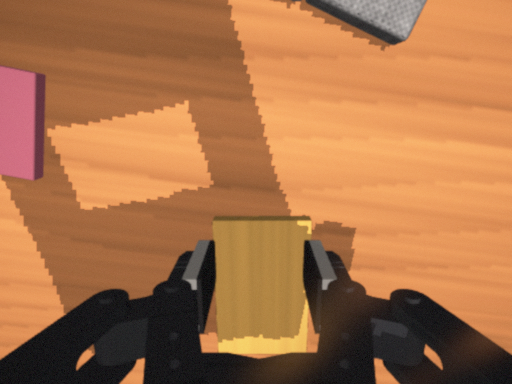

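Missed: the fingers closed above the blank because the open pads stand farther back. I'll open, go lower and grip again.

Emit:
move_arm --plan '[0, 0, 0, 0, 0, 0, 0, 0, 0, 0, 0, 0, 0, 0, 0, 0, 0, 0, 0, 0, 0, 0, 0, 0, 0, 0, -0.4, 0, 0, 0, 0, 0, -0.52, 0, 0, 0, 0, 0, -0.52, 0, 0, 0]' --grip 80

```text
time_s: 3.95
eef_pos: [0.4594, 0.265, -0.0021]
eef_rot: [-0.001, -0.069, 0.998, -0.0]
wrist_force: [0.0, 0.1, -1.0]
opening: 0.936
grasp_force: 0.0
```

Emit:
move_arm --plan '[0, 0, 0, 0, 0, 0, 0, 0, 0, 0, 0, 0, 0, 0, 0, 0, 0, 0, 0, 0, 0, 0, 0, 0, 0, 0, 0, 0, 0, 0, 0, 0, 0, 0, 0, 0]' --grip 40

```text
time_s: 4.7
eef_pos: [0.4605, 0.2655, -0.0006]
eef_rot: [0.001, -0.069, 0.998, 0.0]
wrist_force: [-2.4, -0.8, 5.1]
opening: 0.56
grasp_force: 61.7
```

Emit:
move_arm --plan '[0, 0, 0.4, 0, 0, 0, 0, 0, 1.0, 0, 0, 0, 0.6, -0.03, 1.0, 0, 0, -0.12, 1.28, -0.07, 1.0, 0, 0, -0.245, 1.28, -0.07, 1.0, 0, 0, -0.245, 1.28, -0.07, 1.0, 0, 0, -0.245]'

```text
time_s: 5.45
eef_pos: [0.5226, 0.2615, 0.0477]
eef_rot: [-0.001, 0.053, 0.999, -0.0]
wrist_force: [-1.8, 0.1, -2.8]
opening: 0.566
grasp_force: 62.6
```

```bash
cat > wv.py <<'E'
from h import *
import sys
c=cam("wrist");save(c,sys.argv[1]);o=ctrl.get_obs();print(o["eef_pos"],o["eef_rot"],o["opening"],o["grasp_force"],o["wrist_force"])
np.save("w.npy",c,allow_pickle=True)
E
python3 wv.py w3.png; python3 - <<'E'
from h import *
c=cam("top");save(c,"t3.png");im=c["pixels"]
hsv=cv2.cvtColor(im,cv2.COLOR_RGB2HSV)
a=np.load("w.npy",allow_pickle=True).item()["pixels"]
b=cv2.resize(im[100:250,100:275],None,fx=2.56,fy=2.56)
cv2.imwrite("pics/m3.png",np.hstack([cv2.resize(a,(350,263)),cv2.resize(b,(307,263))])[:,:,::-1])
E
```

```text
[0.52234    0.26153073 0.04765873] [-1.06038220e-03  5.28390946e-02  9.98602438e-01 -2.78222916e-04] 0.5584650511177462 62.622259855270386 [-1.05182313  0.75225769 -3.23180246]
```

View pics/w3.png

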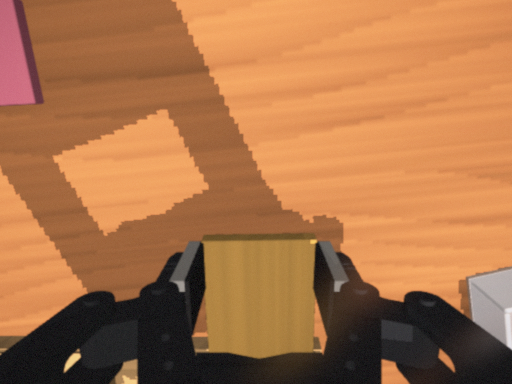

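The blank is gripped squarely: rear edge at row 237, columns 204–315.

```bash
python3 - <<'E'
from h import *
c=np.load("w.npy",allow_pickle=True).item()
for p in((204,238),(315,238)):print(ray(c,*p,.0562)*1000)
E
```

```text
[507.67404363 239.26145675  56.2       ]
[512.72885482 286.58113731  56.2       ]
```

Emit:
move_arm --plan '[0, 0, -0.3, 0, 0, 0, 0, 0, -0.54, 0, 0, 0, 0, 0, -0.54, 0, 0, 0, 0.2, -0.02, -0.54, 0, 0, 0, 0.4, -0.043, -0.54, 0, 0, 0, 0.5, -0.054, -0.54, 0, 0, 0, 0.6, -0.065, -0.54, 0, 0, 0]'

```text
time_s: 6.42
eef_pos: [0.5545, 0.2583, 0.0215]
eef_rot: [0.0, 0.054, 0.999, 0.0]
wrist_force: [-0.0, -0.8, -2.3]
opening: 0.559
grasp_force: 62.6
```

Emit:
move_arm --plan '[0.12, -0.013, 0, 0, 0, 0, 0.24, -0.026, 0, 0, 0, 0, 0.36, -0.04, 0, 0, 0, 0, 0.47, -0.05, 0, 0, 0, 0, 0.47, -0.05, 0, 0, 0, 0]'

```text
time_s: 7.05
eef_pos: [0.5778, 0.2558, 0.0213]
eef_rot: [0.0, 0.053, 0.999, 0.0]
wrist_force: [0.1, 0.4, -3.1]
opening: 0.557
grasp_force: 62.6
```

Emit:
move_arm --plan '[0, 0, 0, 0, 0, 0, 0, 0, 0, 0, 0, 0, 0, 0, 0, 0, 0, 0, -0.3, 0.032, 0, 0, 0, 0, -0.8, 0.086, 0, 0, 0, 0, -0.8, 0.086, 0, 0, 0, 0]' --grip 62

```text
time_s: 7.8
eef_pos: [0.5345, 0.2605, 0.0208]
eef_rot: [-0.001, 0.053, 0.999, -0.0]
wrist_force: [0.6, -0.7, 0.0]
opening: 0.724
grasp_force: 0.0
```

Emit:
move_arm --plan '[0, 0, 0, 0, 0, 0, 0, 0, 0, 0, 0, 0, 0, 0, 0, 0, 0, 0, 0, 0, 0, 0, 0, 0, 0, 0, 0, 0, 0, 0, 0, 0, 0, 0, 0, 0]' --grip 0

```text
time_s: 8.55
eef_pos: [0.5373, 0.2602, 0.0212]
eef_rot: [-0.0, 0.053, 0.999, 0.0]
wrist_force: [0.4, -0.2, 0.6]
opening: -0.001
grasp_force: 0.0
```

```bash
python3 wv.py w4.png
```

```text
[0.53729554 0.26017399 0.02124154] [-3.71113592e-05  5.34070434e-02  9.98572825e-01 -1.22964508e-05] 0.0008973078951602463 0.0 [ 0.48894847 -0.28703213 -0.33291057]
```

View pics/w4.png

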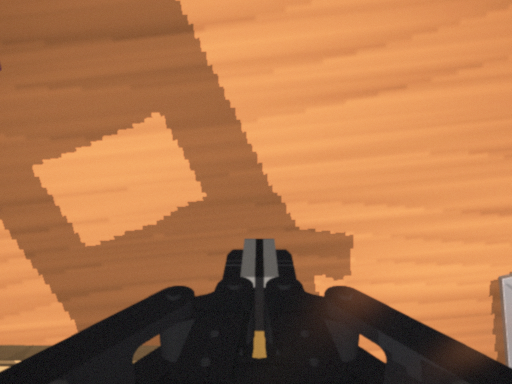

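The fingers are shut and clear behind the blank (gripper centred at column 259). Now I'll push it home.

Emit:
move_arm --plan '[0.2, -0.021, -0.05, 0, 0, 0, 0.4, -0.043, -0.05, 0, 0, 0, 0.55, -0.06, -0.05, 0, 0, 0, 0.65, -0.07, -0.05, 0, 0, 0, 0.75, -0.08, -0.05, 0, 0, 0, 0.8, -0.086, -0.05, 0, 0, 0]'

```text
time_s: 9.35
eef_pos: [0.5572, 0.258, 0.0158]
eef_rot: [-0.022, 0.052, 0.998, -0.002]
wrist_force: [-68.2, 4.9, 50.1]
opening: 0.001
grasp_force: 35.6
```

Emit:
move_arm --plan '[0.03, -0.003, 0, 0, 0, 0, 0.06, -0.006, 0, 0, 0, 0, 0.1, -0.01, 0, 0, 0, 0]'

```text
time_s: 9.72
eef_pos: [0.5574, 0.258, 0.0154]
eef_rot: [-0.027, 0.052, 0.998, -0.003]
wrist_force: [-82.1, 4.9, 61.7]
opening: -0.004
grasp_force: 42.8
```

It's blocked, and the blank has probably tipped backwards. I'll back off and look.

Emit:
move_arm --plan '[-0.3, 0.03, 0, 0, 0, 0, -0.8, 0.09, 0.1, 0, 0, 0, -1.2, 0.13, 0.8, 0, 0, 0, -1.6, 0.17, 2.0, 0, 0, 0, -2.6, 0.17, 2.6, 0, 0, 0, -2.6, 0.17, 2.6, 0, 0, 0, -2.6, 0.17, 2.6, 0, 0, 0]' --grip 80

```text
time_s: 10.6
eef_pos: [0.4532, 0.2639, 0.1491]
eef_rot: [0.001, 0.053, 0.999, 0.0]
wrist_force: [0.7, -0.8, 0.2]
opening: 0.935
grasp_force: 0.0
```

```bash
python3 - <<'E'
from h import *
t=cam("top");s=cam("scene");w=cam("wrist")
np.save("top1.npy",t,allow_pickle=True)
a=cv2.resize(t["pixels"][125:225,130:250],None,fx=3.3,fy=3.3,interpolation=2)
b=cv2.resize(s["pixels"][210:300,240:360],None,fx=3.3,fy=3.3,interpolation=2)
h=330
f=lambda i:cv2.resize(i,(396,300))
cv2.imwrite("pics/m4.png",np.vstack([np.hstack([f(a),f(b)]),np.hstack([f(w["pixels"]),f(w["pixels"])*0])])[:,:,::-1])
print(ctrl.get_obs()["eef_pos"],ctrl.get_obs()["wrist_force"])
E
```

```text
[0.45280082 0.26354247 0.14775568] [-0.24497159 -0.32452508 -0.29779494]
```

View pics/m4.png

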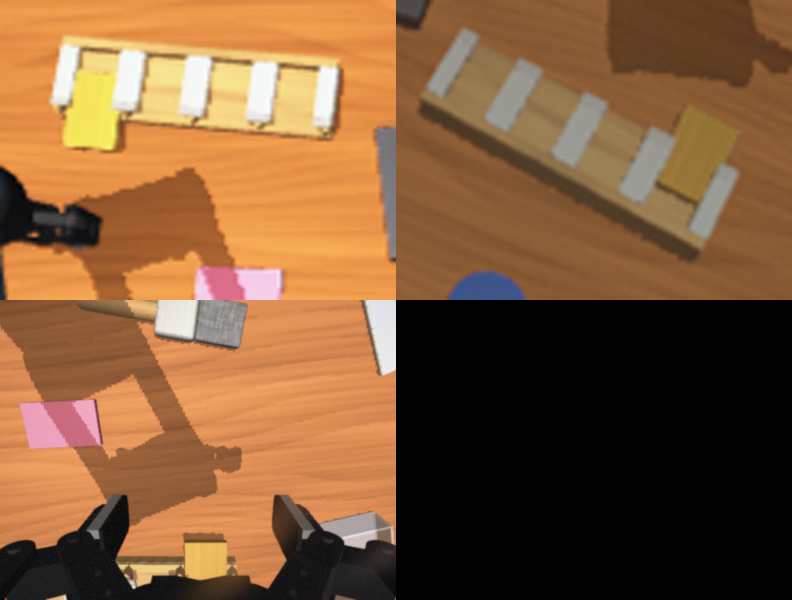

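The blank is under the lips of slot 3 and still well out (rear edge at crop row 147, front edge at row 72). I'll measure its tilt.

```bash
python3 - <<'E'
from h import *
t=np.load("top1.npy",allow_pickle=True).item()
P=lambda x,y,z:ray(t,130+(x+.5)/3.3-.5,125+(y+.5)/3.3-.5,z)[:2]*1000
f0,f1=P(79,72,.028),P(116,73,.028)
r0,r1=P(64,147,.028),P(118,150,.028)
print("level",f0,f1,r0,r1)
for z in(.008,.016,.028,.04):print(z,P(64,147,z),P(118,150,z),np.linalg.norm(P(64,147,z)-P(118,150,z)))
# back stop inner edge
print(P(80,51,.038),P(335,67,.038),P(62,105,.038),P(325,131,.038))
E
```

```text
level [655.89781801 267.37999796] [654.42008257 231.72879236] [581.37279873 278.36345917] [577.73816427 226.98048533]
0.008 [586.76245462 284.34338321] [583.06059043 232.00997999] 52.464167684710304
0.016 [584.60659226 281.95141359] [580.93161997 229.99818212] 52.08304600603328
0.028 [581.37279873 278.36345917] [577.73816427 226.98048533] 51.51136348801774
0.04 [578.1390052  274.77550475] [574.54470858 223.96278853] 50.939680970002215
[673.59207604 264.4539832 ] [654.31136114  20.17159011] [619.90873118 279.17265754] [591.01071775  29.67764719]
```

```bash
python3 - <<'E'
from h import *
w=cam("wrist");np.save("w.npy",w,allow_pickle=True);im=w["pixels"]
hsv=cv2.cvtColor(im,cv2.COLOR_RGB2HSV)
print([(r,tuple(im[r,265]),tuple(hsv[r,265])) for r in range(296,318,1)])
for r in(303,312,320):
    print(r,[(u,tuple(int(q) for q in im[r,u])) for u in list(range(234,246))+list(range(288,300))])
E
```

```text
[(296, (np.uint8(227), np.uint8(148), np.uint8(90)), (np.uint8(13), np.uint8(154), np.uint8(227))), (297, (np.uint8(224), np.uint8(143), np.uint8(86)), (np.uint8(12), np.uint8(157), np.uint8(224))), (298, (np.uint8(221), np.uint8(143), np.uint8(87)), (np.uint8(13), np.uint8(155), np.uint8(221))), (299, (np.uint8(194), np.uint8(120), np.uint8(70)), (np.uint8(12), np.uint8(163), np.uint8(194))), (300, (np.uint8(152), np.uint8(96), np.uint8(57)), (np.uint8(12), np.uint8(159), np.uint8(152))), (301, (np.uint8(150), np.uint8(96), np.uint8(61)), (np.uint8(12), np.uint8(151), np.uint8(150))), (302, (np.uint8(147), np.uint8(93), np.uint8(55)), (np.uint8(12), np.uint8(160), np.uint8(147))), (303, (np.uint8(146), np.uint8(94), np.uint8(57)), (np.uint8(12), np.uint8(155), np.uint8(146))), (304, (np.uint8(146), np.uint8(93), np.uint8(56)), (np.uint8(12), np.uint8(157), np.uint8(146))), (305, (np.uint8(143), np.uint8(93), np.uint8(56)), (np.uint8(13), np.uint8(155), np.uint8(143))), (306, (np.uint8(137), np.uint8(89), np.uint8(52)), (np.uint8(13), np.uint8(158), np.uint8(137))), (307, (np.uint8(1
[... 2024 characters left out ...]
80)), (294, (207, 134, 82)), (295, (220, 141, 85)), (296, (220, 141, 83)), (297, (220, 141, 84)), (298, (219, 138, 85)), (299, (219, 139, 84))]
320 [(234, (215, 136, 81)), (235, (214, 136, 83)), (236, (213, 136, 84)), (237, (182, 114, 67)), (238, (157, 107, 55)), (239, (213, 161, 84)), (240, (238, 191, 98)), (241, (240, 191, 97)), (242, (239, 189, 96)), (243, (238, 190, 94)), (244, (239, 193, 96)), (245, (239, 194, 98)), (288, (238, 190, 97)), (289, (236, 184, 93)), (290, (237, 186, 95)), (291, (237, 187, 95)), (292, (234, 180, 92)), (293, (213, 153, 81)), (294, (197, 125, 72)), (295, (214, 136, 83)), (296, (213, 135, 79)), (297, (217, 137, 82)), (298, (217, 137, 83)), (299, (214, 137, 81))]
```

```bash
python3 - <<'E'
from h import *
w=np.load("w.npy",allow_pickle=True).item()
for z in(.012,.016,.02,.024,.028,.032,.036):
    a,b=ray(w,238.8,311,z),ray(w,293.2,311,z);print(z,a[:2]*1000,b[:2]*1000,np.linalg.norm(a-b)*1000, (ray(w,265,307,z-.008)[0])*1000)
print(w["fx"],w["origin"])
E
```

```text
0.012 [573.23217804 230.99053565] [578.77420857 282.23108645] 51.539384439468854 576.9694145331988
0.016 [570.51207623 231.56583603] [575.9747015  282.07222108] 50.80093705923208 574.2730328231929
0.02 [567.79197441 232.14113641] [573.17519443 281.91335572] 50.06248967899534 571.5766511131872
0.024 [565.0718726  232.71643679] [570.37568737 281.75449035] 49.32404229875851 568.8802694031812
0.028 [562.35177079 233.29173717] [567.5761803  281.59562499] 48.58559491852172 566.1838876931753
0.032 [559.63166897 233.86703755] [564.77667323 281.43675962] 47.84714753828497 563.4875059831694
0.036 [556.91156716 234.44233792] [561.97716616 281.27789426] 47.10870015804821 560.7911242731636
339.3365626713533 [0.3833847  0.2711432  0.29117702]
```

The rear has tipped down: its top edge is at z≈14 mm and x≈572. I'll regrip the rear end, pull the blank out, and lay it flat to redo the insertion deeper.

Emit:
move_arm --plan '[1.0, -0.06, -0.5, 0, 0, 0, 2.0, -0.12, -1.0, 0, 0, 0, 2.6, -0.16, -1.4, 0, 0, 0, 2.6, -0.16, -2.2, 0, 0, 0, 2.6, -0.16, -2.6, 0, 0, 0, 2.6, -0.16, -2.8, 0, 0, 0, 2.6, -0.16, -2.8, 0, 0, 0]' --grip 80

```text
time_s: 11.68
eef_pos: [0.582, 0.256, 0.0086]
eef_rot: [-0.0, 0.053, 0.999, -0.0]
wrist_force: [-0.4, -0.1, -0.8]
opening: 0.935
grasp_force: 0.0
```

Emit:
move_arm --plan '[0, 0, 0, 0, 0, 0, 0, 0, 0, 0, 0, 0, 0, 0, 0, 0, 0, 0, 0, 0, 0, 0, 0, 0, 0, 0, 0, 0, 0, 0, 0, 0, 0, 0, 0, 0]' --grip 40

```text
time_s: 12.42
eef_pos: [0.5833, 0.2563, 0.0108]
eef_rot: [0.001, 0.053, 0.999, 0.0]
wrist_force: [-2.4, 0.8, 5.2]
opening: 0.566
grasp_force: 60.9
```

Emit:
move_arm --plan '[-0.3, 0.032, 0, 0, 0, 0, -0.6, 0.065, 0, 0, 0, 0, -1.0, 0.11, 0.1, 0, 0, 0, -1.5, 0.16, 0.4, 0, 0, 0, -1.9, 0.2, 0.4, 0, 0, 0, -1.9, 0.2, 0.4, 0, 0, 0]'

```text
time_s: 13.18
eef_pos: [0.4843, 0.266, 0.0282]
eef_rot: [-0.001, 0.053, 0.999, -0.0]
wrist_force: [0.4, 0.6, -2.4]
opening: 0.564
grasp_force: 62.5
```

```bash
python3 wv.py w5.png; python3 - <<'E'
from h import *
c=np.load("w.npy",allow_pickle=True).item()
t=cam("top");s=cam("scene")
b=cv2.resize(s["pixels"][200:290,260:380],(396,297),interpolation=2)
cv2.imwrite("pics/m5.png",np.hstack([cv2.resize(c["pixels"],(396,297)),b])[:,:,::-1])
E
```

```text
[0.48596966 0.26601684 0.02853589] [-4.22998574e-04  5.28469735e-02  9.98602513e-01 -1.97624804e-04] 0.5720803295651571 62.504249811172485 [-0.09032478 -0.29702793 -1.60382295]
```

View pics/m5.png

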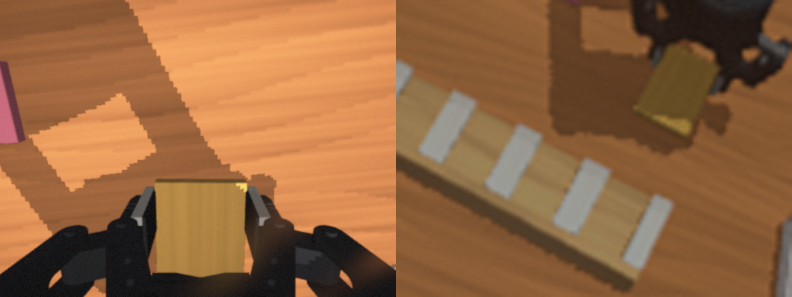

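The blank is out of the rack, held tilted. I'll lay it on the bench, then regrip closer to the rear.

Emit:
move_arm --plan '[0, 0, -0.3, 0, 0, 0, 0, 0, -0.5, 0, 0, 0, 0, 0, -0.5, 0, 0, 0]'

```text
time_s: 13.7
eef_pos: [0.4861, 0.2653, 0.0019]
eef_rot: [-0.002, 0.054, 0.999, -0.001]
wrist_force: [-0.3, -0.2, -2.3]
opening: 0.561
grasp_force: 62.5
```

Emit:
move_arm --plan '[0, 0, 0, 0, 0, 0, 0, 0, 0, 0, 0, 0, 0, 0, 0, 0, 0, 0, 0, 0, 0, 0, 0, 0, -0.08, 0, -0.12, 0, 0, 0, -0.08, 0, -0.12, 0, 0, 0]' --grip 75

```text
time_s: 14.45
eef_pos: [0.4822, 0.2657, -0.003]
eef_rot: [-0.001, 0.053, 0.999, -0.0]
wrist_force: [-0.5, 0.4, -0.3]
opening: 0.883
grasp_force: 0.0
```

Emit:
move_arm --plan '[0, 0, 0, 0, 0, 0, 0, 0, 0, 0, 0, 0, 0, 0, 0, 0, 0, 0, 0, 0, 0, 0, 0, 0, 0, 0, 0, 0, 0, 0, 0, 0, 0, 0, 0, 0, 0, 0, 0.3, 0, 0, 0, 0, 0, 0.8, 0, 0, 0, 0, 0, 0.8, 0, 0, 0]' --grip 40

```text
time_s: 15.58
eef_pos: [0.4851, 0.2664, 0.0399]
eef_rot: [0.002, 0.053, 0.999, 0.001]
wrist_force: [-0.1, -0.7, -3.5]
opening: 0.558
grasp_force: 62.5
```

```bash
cat > grip.py <<'E'
# measure held blank: rear top edge in wrist view
from h import *
import sys
c=cam("wrist");o=ctrl.get_obs();p=o["eef_pos"];np.save("w.npy",c,allow_pickle=True)
im=cv2.cvtColor(c["pixels"],cv2.COLOR_RGB2HSV)
z=p[2]+.0086
m=cv2.inRange(im,(17,120,100),(34,255,255))
k=max(cv2.findContours(m[:345,:],0,1)[0],key=cv2.contourArea).reshape(-1,2)
x0,y0,w,h=cv2.boundingRect(k);print("bbox",x0,y0,w,h)
L,Rr=ray(c,x0,y0,z),ray(c,x0+w,y0,z)
print("tcp",p,o["eef_rot"],"grasp",o["opening"],o["grasp_force"],o["wrist_force"])
print("rear",(L+Rr)/2,"width",np.linalg.norm(L-Rr))
E
python3 grip.py
```

```text
bbox 201 236 117 109
tcp [0.48404009 0.26609443 0.03863706] [1.02442571e-03 5.33875166e-02 9.98573280e-01 3.57473669e-04] grasp 0.5618642950031828 62.52924084663391 [-0.43327923 -0.89806964 -3.43511166]
rear [0.47210125 0.2679882  0.04723706] width 0.05048274920498877
```

Emit:
move_arm --plan '[0.4, -0.047, -0.1, 0, 0, 0, 0.9, -0.105, -0.3, 0, 0, 0, 0.95, -0.11, -0.32, 0, 0, 0, 1.15, -0.134, -0.32, 0, 0, 0, 1.35, -0.157, -0.32, 0, 0, 0, 1.55, -0.181, -0.32, 0, 0, 0, 1.75, -0.204, -0.32, 0, 0, 0, 1.95, -0.228, -0.32, 0, 0, 0, 2.06, -0.24, -0.32, 0, 0, 0, 2.06, -0.24, -0.32, 0, 0, 0]'

```text
time_s: 16.88
eef_pos: [0.5872, 0.2545, 0.0219]
eef_rot: [0.0, 0.053, 0.999, 0.001]
wrist_force: [0.9, 5.2, -4.2]
opening: 0.56
grasp_force: 62.6
```

```bash
python3 grip.py
```

```text
bbox 201 236 118 109
tcp [0.5871615  0.2545224  0.02194428] [5.39536490e-04 5.34199653e-02 9.98571807e-01 6.01636895e-04] grasp 0.560677472136289 62.59178638458252 [ 0.21850316  5.22674392 -4.46395248]
rear [0.57374908 0.25634623 0.03054428] width 0.05044715952381578
```

Emit:
move_arm --plan '[0, 0, -0.03, 0, 0, 0, 0, 0, -0.03, 0, 0, 0]'

```text
time_s: 17.18
eef_pos: [0.5874, 0.2545, 0.021]
eef_rot: [0.001, 0.053, 0.999, 0.001]
wrist_force: [0.5, 5.1, -1.1]
opening: 0.559
grasp_force: 62.9
```

Emit:
move_arm --plan '[0, 0, 0, 0, 0, 0, 0, 0, 0, 0, 0, 0, 0, 0, 0, 0, 0, 0, -0.3, 0.032, 0, 0, 0, 0, -0.8, 0.086, 0, 0, 0, 0, -0.8, 0.086, 0, 0, 0, 0]' --grip 62

```text
time_s: 17.92
eef_pos: [0.5435, 0.2584, 0.0197]
eef_rot: [-0.001, 0.053, 0.999, -0.0]
wrist_force: [-0.2, -0.7, -0.4]
opening: 0.726
grasp_force: 0.0
```

```bash
python3 grip.py; python3 - <<'E'
from h import *
c=np.load("w.npy",allow_pickle=True).item();h=cv2.cvtColor(c["pixels"],cv2.COLOR_RGB2HSV)
print([(r,int(c["pixels"][r,262,0]),int(h[r,262,0])) for r in range(270,384,3)])
E
```

```text
bbox 206 318 108 27
tcp [0.54522386 0.2583875  0.02025425] [-2.66788649e-04  5.29107468e-02  9.98599198e-01 -1.50202053e-04] grasp 0.7273072126390706 0.0 [ 0.95084    -0.57289145 -0.12278485]
rear [0.57016865 0.25594745 0.02885425] width 0.049538678927638385
[(270, 166, 12), (273, 172, 12), (276, 169, 12), (279, 163, 12), (282, 162, 13), (285, 160, 12), (288, 164, 12), (291, 163, 12), (294, 157, 12), (297, 157, 12), (300, 164, 12), (303, 163, 12), (306, 164, 13), (309, 161, 12), (312, 157, 12), (315, 152, 12), (318, 106, 16), (321, 107, 17), (324, 101, 18), (327, 135, 18), (330, 171, 18), (333, 171, 18), (336, 172, 18), (339, 170, 18), (342, 170, 18), (345, 173, 18), (348, 169, 18), (351, 169, 18), (354, 169, 18), (357, 143, 17), (360, 39, 11), (363, 40, 14), (366, 40, 17), (369, 45, 12), (372, 45, 2), (375, 43, 15), (378, 43, 18), (381, 39, 10)]
```

```bash
python3 - <<'E'
from h import *
c=np.load("w.npy",allow_pickle=True).item()
for z in(.014,.020,.028,.031):print(z,[np.round(proj(c,(x,.256,zz)),1).tolist() for x in(.572,.5755) for zz in(z,z-.008)])
E
```

```text
0.014 [[260.4, 302.8], [260.4, 294.0], [261.2, 308.8], [261.1, 299.8]]
0.02 [[260.5, 309.9], [260.4, 300.5], [261.2, 316.1], [261.1, 306.5]]
0.028 [[260.5, 320.2], [260.5, 309.9], [261.3, 326.7], [261.2, 316.1]]
0.031 [[260.5, 324.4], [260.5, 313.7], [261.3, 330.9], [261.2, 320.0]]
```

The blank is level at the right height (rear at x=575.5). Now I'll shut the fingers and push.

Emit:
move_arm --plan '[0, 0, 0, 0, 0, 0, 0, 0, 0, 0, 0, 0, 0, 0, 0, 0, 0, 0, 0, 0, 0, 0, 0, 0, 0, 0, 0, 0, 0, 0, 0.2, -0.02, 0, 0, 0, 0, 0.35, -0.035, 0, 0, 0, 0, 0.45, -0.045, 0, 0, 0, 0, 0.55, -0.055, 0, 0, 0, 0, 0.62, -0.06, 0, 0, 0, 0]' --grip 0

```text
time_s: 19.23
eef_pos: [0.5771, 0.2553, 0.0202]
eef_rot: [-0.0, 0.053, 0.999, -0.0]
wrist_force: [-3.3, 0.6, 2.1]
opening: -0.001
grasp_force: 2.0
```

Emit:
move_arm --plan '[0.06, -0.006, 0, 0, 0, 0, 0.1, -0.01, 0, 0, 0, 0, 0.13, -0.013, 0, 0, 0, 0]'

```text
time_s: 19.6
eef_pos: [0.5823, 0.2547, 0.0203]
eef_rot: [-0.002, 0.053, 0.999, -0.0]
wrist_force: [-12.0, 0.5, 9.3]
opening: -0.005
grasp_force: 6.2
```

Emit:
move_arm --plan '[0.03, -0.003, 0, 0, 0, 0, 0.05, -0.005, 0, 0, 0, 0, 0.05, -0.005, 0, 0, 0, 0]'

```text
time_s: 19.98
eef_pos: [0.5824, 0.2548, 0.0202]
eef_rot: [-0.004, 0.053, 0.999, -0.001]
wrist_force: [-17.7, -0.4, 14.1]
opening: -0.001
grasp_force: 8.9
```

Emit:
move_arm --plan '[-0.3, 0.03, 0, 0, 0, 0, -0.8, 0.09, 0.4, 0, 0, 0, -1.2, 0.13, 1.4, 0, 0, 0, -2.2, 0.17, 2.4, 0, 0, 0, -2.6, 0.17, 2.6, 0, 0, 0, -2.6, 0.17, 2.6, 0, 0, 0]' --grip 80

```text
time_s: 20.72
eef_pos: [0.4566, 0.2633, 0.1521]
eef_rot: [0.002, 0.053, 0.999, 0.001]
wrist_force: [0.4, -0.6, 0.2]
opening: 0.938
grasp_force: 0.0
```

```bash
python3 - <<'E'
from h import *
w=cam("wrist");np.save("w.npy",w,allow_pickle=True);im=w["pixels"];print(ctrl.get_obs()["eef_pos"])
h=cv2.cvtColor(im,cv2.COLOR_RGB2HSV)
print([(r,int(im[r,265,0]),int(h[r,265,0])) for r in range(296,350,2)])
print("expect home edge",proj(w,(.5915,.2542,.028)),proj(w,(.5915,.2542,.02)),"front",proj(w,(.601,.253,.02)))
t=cam("top");np.save("top2.npy",t,allow_pickle=True)
E
```

```text
[0.45706983 0.26296909 0.15109109]
[(296, 220, 12), (298, 219, 12), (300, 226, 13), (302, 227, 13), (304, 222, 13), (306, 219, 12), (308, 217, 12), (310, 216, 12), (312, 212, 12), (314, 181, 12), (316, 135, 12), (318, 144, 12), (320, 133, 12), (322, 104, 15), (324, 93, 15), (326, 101, 17), (328, 105, 17), (330, 159, 17), (332, 232, 19), (334, 230, 19), (336, 233, 19), (338, 232, 19), (340, 232, 19), (342, 230, 19), (344, 230, 19), (346, 231, 19), (348, 232, 19)]
expect home edge (np.float64(264.63827381156847), np.float64(328.4689532170854)) (np.float64(264.49195787460064), np.float64(322.94271968007735)) front (np.float64(264.2552917253588), np.float64(331.500276252919))
```

The blank is home: rear at x≈593, with a firm stop (the rack lies about 2 mm farther than I measured). Next, pot_b.

Emit:
move_arm --plan '[0.4, -1.1, 0.8, 0, 0, 0, 1.9, -10.87, 0.98, 0, 0, 0, 1.9, -10.87, 0.98, 0, 0, 0, 1.9, -10.87, 0.98, 0, 0, 0, 1.9, -10.87, 0.98, 0, 0, 0, 1.9, -10.87, 0.98, 0, 0, 0, 1.9, -10.87, 0.98, 0, 0, 0, 1.9, -10.87, 0.98, 0, 0, 0, 1.9, -10.87, 0.98, 0, 0, 0, 1.9, -10.87, 0.98, 0, 0, 0]' --grip 80

```text
time_s: 22.08
eef_pos: [0.5511, -0.2863, 0.1973]
eef_rot: [-0.0, 0.056, 0.998, -0.0]
wrist_force: [-0.2, 1.0, -0.1]
opening: 0.932
grasp_force: 0.0
```

```bash
python3 wv.py w6.png;python3 - <<'E'
from h import *
c=np.load("w.npy",allow_pickle=True).item()
im=c["pixels"].copy()
for y in(-.281,-.393):
    u=[.552,.539][y<-.3]
    for z in(.113,.008):
        p=proj(c,(u,y,z));cv2.circle(im,(int(p[0]),int(p[1])),3,(255,0,255),-1)
cv2.imwrite("pics/w6.png",im[:,:,::-1])
E
```

```text
[ 0.550875   -0.28376142  0.19710326] [-8.58425526e-04  5.55272402e-02  9.98456699e-01  4.57878535e-04] 0.9419869883460796 0.0 [ 0.05093337  0.40086121 -0.3748022 ]
```

View pics/w6.png

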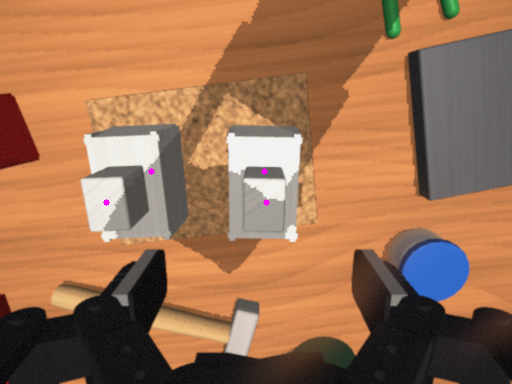

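Pot_b's foot top is at (265,204), where predicted, and pot_a's is at (106,203). I'll grip pot_b's foot.

Emit:
move_arm --plan '[0.02, 0.05, -0.8, 0, 0, 0, 0.02, 0.05, -1.6, 0, 0, 0, 0.02, 0.05, -2.1, 0, 0, 0, 0.02, 0.05, -2.34, 0, 0, 0, 0.02, 0.05, -2.34, 0, 0, 0]'

```text
time_s: 22.75
eef_pos: [0.552, -0.2773, 0.0813]
eef_rot: [-0.001, 0.053, 0.999, 0.001]
wrist_force: [-0.2, 0.6, 0.5]
opening: 0.94
grasp_force: 0.0
```

Emit:
move_arm --plan '[0, 0, 0, 0, 0, 0, 0, 0, 0, 0, 0, 0, 0, 0, 0, 0, 0, 0, 0, 0, 0, 0, 0, 0, 0, 0, 0, 0, 0, 0, 0, 0, 0, 0, 0, 0]' --grip 15

```text
time_s: 23.5
eef_pos: [0.553, -0.2794, 0.0837]
eef_rot: [0.001, 0.053, 0.999, -0.001]
wrist_force: [-0.6, -3.3, 5.9]
opening: 0.347
grasp_force: 64.9
```

Emit:
move_arm --plan '[0, 0, 0.3, 0, 0, 0, 0, 0, 1.0, 0, 0, 0, -0.2, 1.2, 1.7, 0, 0, 0, -0.45, 2.4, 1.8, 0, 0, 0, -0.6, 3.4, 1.8, 0, 0, 0, -0.66, 4.06, 1.8, 0, 0, 0, -0.66, 4.06, 1.8, 0, 0, 0, -0.66, 4.06, 1.8, 0, 0, 0]'

```text
time_s: 24.5
eef_pos: [0.5187, -0.0749, 0.1718]
eef_rot: [-0.001, 0.053, 0.999, 0.0]
wrist_force: [-0.0, -0.1, -7.1]
opening: 0.341
grasp_force: 62.5
```

```bash
python3 wv.py w7.png
```

```text
[ 0.51898554 -0.07550134  0.17196216] [-4.95790544e-04  5.35241481e-02  9.98566429e-01  8.71630868e-05] 0.3426765667820044 62.518908977508545 [-0.35000683  0.63865947 -7.32805912]
```

View pics/w7.png

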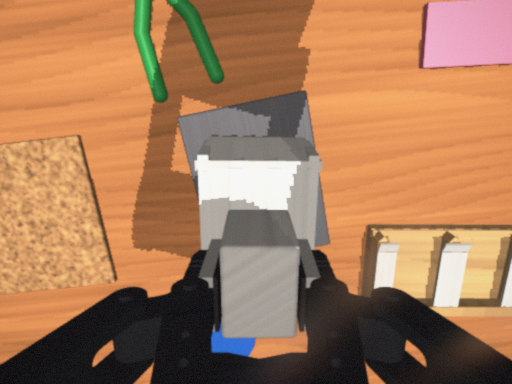

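The pot is over the block, level, with the whole weight held (7 N). Now the rap.

Emit:
move_arm --plan '[0, 0, -0.74, 0, 0, 0, 0, 0, -1.48, 0, 0, 0, 0, 0, -1.35, 0, 0, 0, 0, 0, -0.8, 0, 0, 0, 0, 0, 0, 0, 0, 0, 0, 0, 0, 0, 0, 0]'

```text
time_s: 25.3
eef_pos: [0.5223, -0.0769, 0.1765]
eef_rot: [0.004, 0.054, 0.999, -0.001]
wrist_force: [0.1, 0.2, -5.3]
opening: 0.339
grasp_force: 70.8
```

Emit:
move_arm --plan '[0, 0, 0, 0, 0, 0, 0, 0, 0, 0, 0, 0, 0, 0, 0, 0, 0, 0]'

```text
time_s: 25.68
eef_pos: [0.5185, -0.075, 0.171]
eef_rot: [-0.001, 0.053, 0.999, 0.0]
wrist_force: [-0.4, -0.8, -3.7]
opening: 0.34
grasp_force: 70.7
```

```bash
python3 wv.py w8.png; python3 - <<'E'
from h import *
for i in range(3): ctrl.camera("top");print(ctrl.get_obs()["wrist_force"],ctrl.get_obs()["eef_pos"])
E
```

```text
[ 0.51871853 -0.07498883  0.1711965 ] [-9.50648044e-04  5.33876813e-02  9.98573355e-01  3.27156168e-04] 0.34146192718730295 70.71855425834656 [ 0.48496802  0.16777195 -5.14834922]
[ 0.13871367 -0.71596764 -4.58279668] [ 0.51888327 -0.07504512  0.17146305]
[ 0.0512125   0.54304728 -5.63717956] [ 0.51903436 -0.07507591  0.17167447]
[-0.07855264  0.46885219 -4.05649346] [ 0.51912581 -0.07509739  0.17187612]
```

The weight fell to about 4.5 N, which is the pot alone: the blank is out. I'll put pot_b back on the tray.

Emit:
move_arm --plan '[0, 0, 0.1, 0, 0, 0, 0.15, -1.0, 0.1, 0, 0, 0, 0.4, -2.2, 0, 0, 0, 0, 0.6, -3.4, -0.1, 0, 0, 0, 0.68, -4.08, -0.4, 0, 0, 0, 0.68, -4.08, -1.2, 0, 0, 0, 0.68, -4.08, -1.6, 0, 0, 0, 0.68, -4.08, -1.72, 0, 0, 0, 0.68, -4.08, -1.75, 0, 0, 0, 0.68, -4.08, -1.75, 0, 0, 0]'

```text
time_s: 27.12
eef_pos: [0.5543, -0.2794, 0.0863]
eef_rot: [0.001, 0.053, 0.999, -0.001]
wrist_force: [0.4, 0.1, -5.1]
opening: 0.339
grasp_force: 70.3
```

Emit:
move_arm --plan '[0, 0, 0, 0, 0, 0, 0, 0, 0, 0, 0, 0, 0, 0, 0, 0, 0, 0, 0, 0, 0, 0, 0, 0, 0, 0, 0, 0, 0, 0, 0, 0, 0.6, 0, 0, 0, 0, 0, 1.6, 0, 0, 0, 0, 0, 2.4, 0, 0, 0, 0, 0, 2.4, 0, 0, 0]' --grip 80

```text
time_s: 28.25
eef_pos: [0.5554, -0.2807, 0.2094]
eef_rot: [0.003, 0.053, 0.999, -0.002]
wrist_force: [0.4, -0.1, 0.3]
opening: 0.939
grasp_force: 0.0
```

```bash
python3 - <<'E'
from h import *
t=cam("top");np.save("top3.npy",t,allow_pickle=True);w=cam("wrist")
print(ctrl.get_obs()["eef_pos"])
im=t["pixels"];h=cv2.cvtColor(im,cv2.COLOR_RGB2HSV)
m=cv2.inRange(h,(17,130,90),(34,255,255));m[:155]=0;m[225:]=0;m[:,:240]=0;m[:,292:]=0
k=max(cv2.findContours(m,0,1)[0],key=cv2.contourArea).reshape(-1,2);print(len(k))
print(cv2.minAreaRect(np.array([ray(t,a,b,.033)[:2]*1000 for a,b in k],np.float32)))
a=cv2.resize(im[120:225,130:400],(540,210),interpolation=2)
cv2.imwrite("pics/m8.png",np.vstack([a,cv2.resize(w["pixels"],(540,390))])[:,:,::-1])
E
```

```text
[ 0.55325251 -0.27918058  0.20476505]
72
((517.279052734375, -87.48359680175781), (50.134307861328125, 78.54222106933594), 82.9489517211914)
```

View pics/m8.png

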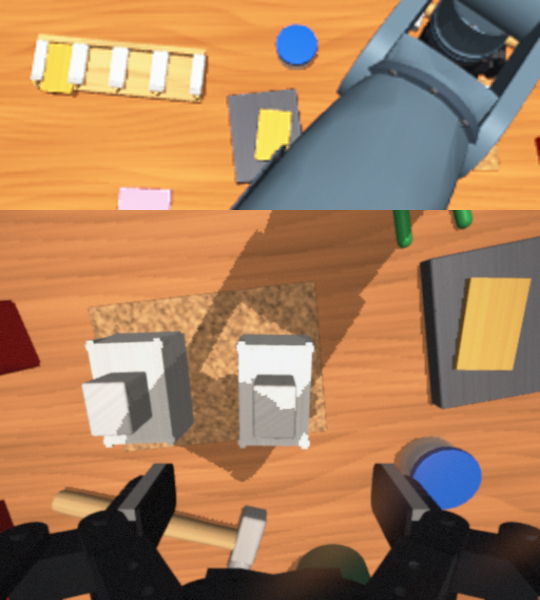

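Blank b lies on the block at about (517,−87), yaw −7°. Pot_b is back on the tray, and blank c is home in slot 3. Now to fetch blank b.

Emit:
move_arm --plan '[-0.4, 1.2, 0, 0, 0, 0, -0.9, 2.4, -0.4, 0, 0, 0, -1.36, 3.4, -1.2, 0, 0, 0, -1.36, 3.91, -2.0, 0, 0, 0, -1.36, 3.91, -2.4, 0, 0, 0, -1.36, 3.91, -2.4, 0, 0, 0, -1.36, 3.91, -2.4, 0, 0, 0]'

```text
time_s: 29.22
eef_pos: [0.4855, -0.0841, 0.085]
eef_rot: [-0.0, 0.054, 0.999, -0.0]
wrist_force: [-0.6, 0.4, -0.2]
opening: 0.937
grasp_force: 0.0
```

```bash
cat > blk.py <<'E'
from h import *
import sys
c=cam("wrist");np.save("w.npy",c,allow_pickle=True);save(c,"b.png")
h=cv2.cvtColor(c["pixels"],cv2.COLOR_RGB2HSV)
m=cv2.inRange(h,(16,110,70),(34,255,255))
k=max(cv2.findContours(m,0,1)[0],key=cv2.contourArea).reshape(-1,2)
print("bbox",cv2.boundingRect(k));z=float(sys.argv[1])
r=cv2.minAreaRect(np.array([ray(c,a,b,z)[:2]*1000 for a,b in k],np.float32));print(r,np.round(cv2.boxPoints(r)))
print(ctrl.get_obs()["eef_pos"])
E
python3 blk.py .033
```

```text
bbox (219, 204, 83, 118)
((517.2857666015625, -87.34170532226562), (50.13630676269531, 82.12255859375), 83.3347396850586) [[ 474. -107.]
 [ 555. -117.]
 [ 561.  -67.]
 [ 479.  -58.]]
[ 0.48591943 -0.08435467  0.08542616]
```

Emit:
move_arm --plan '[0, 0, -0.6, 0, 0, 0, 0, 0, -1.0, 0, 0, 0, 0, 0, -1.2, 0, 0, 0, 0, 0, -1.2, 0, 0, 0, 0, 0, -1.2, 0, 0, 0]'

```text
time_s: 29.9
eef_pos: [0.4862, -0.0842, 0.0258]
eef_rot: [0.001, 0.053, 0.999, -0.0]
wrist_force: [0.4, -0.7, -0.2]
opening: 0.936
grasp_force: 0.0
```

Emit:
move_arm --plan '[0, 0, -0.05, 0, 0, 0, 0, 0, -0.05, 0, 0, 0, 0, 0, -0.05, 0, 0, 0, 0, 0, -0.05, 0, 0, 0, 0, 0, -0.05, 0, 0, 0, 0, 0, -0.05, 0, 0, 0]' --grip 40

```text
time_s: 30.65
eef_pos: [0.4857, -0.0838, 0.0231]
eef_rot: [0.0, 0.053, 0.999, -0.0]
wrist_force: [-2.0, 0.7, 6.2]
opening: 0.563
grasp_force: 61.8
```

Emit:
move_arm --plan '[0, 0, 0.2, 0, 0, 0, 0, 0, 0.8, 0, 0, 0, -0.3, 1.0, 1.0, 0, 0, 0, -0.6, 2.2, 1.0, 0, 0, 0, -0.6, 3.4, 1.0, 0, 0, 0, -0.5, 4.4, 1.0, 0, 0, 0, -0.5, 4.4, 0.9, 0, 0, 0, -0.5, 4.4, 0.9, 0, 0, 0]'

```text
time_s: 31.65
eef_pos: [0.4596, 0.1363, 0.0669]
eef_rot: [-0.001, 0.053, 0.999, -0.0]
wrist_force: [-0.3, -0.1, -2.6]
opening: 0.558
grasp_force: 63.0
```

```bash
python3 grip.py
```

```text
bbox 203 245 113 100
tcp [0.45981888 0.13570725 0.06705776] [-5.58751170e-04  5.34983497e-02  9.98567760e-01 -2.08970347e-04] grasp 0.5600926242322694 62.96791434288025 [-0.60861953 -0.12970505 -2.47878068]
rear [0.45020007 0.1374284  0.07565776] width 0.048659719401365334
```

Emit:
move_arm --plan '[0.4, 0.0, -0.4, 0, 0, 0, 0.8, 0.0, -0.8, 0, 0, 0, 0.8, 0.0, -0.93, 0, 0, 0, 0.8, 0.0, -0.93, 0, 0, 0]'

```text
time_s: 32.2
eef_pos: [0.4991, 0.1354, 0.0203]
eef_rot: [-0.001, 0.054, 0.999, -0.0]
wrist_force: [0.2, -0.1, -2.9]
opening: 0.56
grasp_force: 63.0
```

```bash
python3 grip.py
```

```text
bbox 203 245 113 100
tcp [0.49946111 0.135668   0.02080516] [-6.62450379e-04  5.39018285e-02  9.98546017e-01 -7.25378437e-05] grasp 0.562529159491111 63.00863027572632 [ 0.5058101  -0.19379937 -2.25415272]
rear [0.48959124 0.13658191 0.02940516] width 0.048515059752022395
```

Emit:
move_arm --plan '[0.2, -0.02, 0, 0, 0, 0, 0.4, -0.04, 0, 0, 0, 0, 0.6, -0.06, 0, 0, 0, 0, 0.8, -0.083, 0, 0, 0, 0, 1.0, -0.104, 0, 0, 0, 0, 1.2, -0.125, 0, 0, 0, 0, 1.4, -0.146, 0, 0, 0, 0, 1.53, -0.16, 0, 0, 0, 0, 1.53, -0.16, 0, 0, 0, 0]'

```text
time_s: 33.38
eef_pos: [0.5773, 0.1282, 0.0208]
eef_rot: [0.0, 0.053, 0.999, 0.0]
wrist_force: [-0.0, 0.3, -2.8]
opening: 0.557
grasp_force: 63.0
```

Emit:
move_arm --plan '[0, 0, 0, 0, 0, 0, 0, 0, 0, 0, 0, 0, 0, 0, 0, 0, 0, 0, -0.3, 0.032, 0, 0, 0, 0, -0.8, 0.086, 0, 0, 0, 0, -0.8, 0.086, 0, 0, 0, 0]' --grip 62

```text
time_s: 34.12
eef_pos: [0.5352, 0.1329, 0.0205]
eef_rot: [-0.001, 0.053, 0.999, -0.0]
wrist_force: [-0.8, -1.0, -0.4]
opening: 0.721
grasp_force: 0.0
```

```bash
cat > rear.py <<'E'
from h import *
import sys
c=cam("wrist");im=c["pixels"].astype(int);p=ctrl.get_obs()["eef_pos"];print(p)
x,y=float(sys.argv[1]),float(sys.argv[2])
for z in(.014,.028):print("expect top/bottom rows at",x,z,proj(c,(x,y,z)),proj(c,(x,y,z-.008)))
u=int(proj(c,(x,y,.028))[0]);h=cv2.cvtColor(c["pixels"],cv2.COLOR_RGB2HSV)
print(u,[(r,int(im[r,u,0]),int(h[r,u,0])) for r in range(290,350,2)])
E
python3 rear.py .568 .128
```

```text
[0.53679687 0.13272087 0.02101549]
expect top/bottom rows at 0.568 0.014 (np.float64(256.44908551118374), np.float64(309.77771872666534)) (np.float64(256.5633976912114), np.float64(300.7868840550302))
expect top/bottom rows at 0.568 0.028 (np.float64(256.2224321903323), np.float64(327.6043627033647)) (np.float64(256.3564296886557), np.float64(317.06524645567254))
256 [(290, 149, 12), (292, 146, 13), (294, 155, 13), (296, 157, 12), (298, 162, 12), (300, 165, 12), (302, 164, 13), (304, 165, 12), (306, 172, 12), (308, 171, 12), (310, 167, 12), (312, 156, 12), (314, 155, 12), (316, 159, 12), (318, 152, 12), (320, 138, 13), (322, 101, 19), (324, 100, 18), (326, 102, 18), (328, 107, 17), (330, 125, 18), (332, 166, 18), (334, 171, 18), (336, 168, 18), (338, 167, 18), (340, 169, 18), (342, 167, 18), (344, 168, 18), (346, 170, 18), (348, 167, 17)]
```

Emit:
move_arm --plan '[0, 0, 0, 0, 0, 0, 0, 0, 0, 0, 0, 0, 0, 0, 0, 0, 0, 0, 0, 0, 0, 0, 0, 0, 0, 0, 0, 0, 0, 0, 0.2, -0.02, 0, 0, 0, 0, 0.35, -0.037, 0, 0, 0, 0, 0.45, -0.048, 0, 0, 0, 0, 0.55, -0.06, 0, 0, 0, 0, 0.62, -0.068, 0, 0, 0, 0]' --grip 0

```text
time_s: 35.42
eef_pos: [0.5674, 0.1293, 0.0206]
eef_rot: [-0.001, 0.053, 0.999, -0.0]
wrist_force: [-5.1, -0.1, 4.0]
opening: -0.003
grasp_force: 2.4
```

Emit:
move_arm --plan '[0.04, -0.004, 0, 0, 0, 0, 0.08, -0.008, 0, 0, 0, 0, 0.12, -0.012, 0, 0, 0, 0, 0.12, -0.012, 0, 0, 0, 0]'

```text
time_s: 35.92
eef_pos: [0.5687, 0.1292, 0.0201]
eef_rot: [-0.006, 0.053, 0.999, -0.0]
wrist_force: [-20.4, 0.2, 17.0]
opening: 0.003
grasp_force: 10.1
```

It stopped exactly where predicted. I'll retreat and go to pot_a.

Emit:
move_arm --plan '[-0.3, 0.03, 0, 0, 0, 0, -0.8, 0.09, 0.6, 0, 0, 0, -0.8, -0.5, 1.8, 0, 0, 0, -0.8, -1.5, 3.0, 0, 0, 0, -0.8, -2.6, 3.7, 0, 0, 0, -0.8, -3.8, 3.7, 0, 0, 0, -0.8, -5.0, 3.7, 0, 0, 0, -0.8, -6.2, 3.7, 0, 0, 0, -0.7, -7.4, 3.7, 0, 0, 0, -0.6, -8.5, 3.7, 0, 0, 0]' --grip 80

```text
time_s: 37.17
eef_pos: [0.5441, -0.2979, 0.2063]
eef_rot: [0.001, 0.054, 0.999, -0.001]
wrist_force: [1.0, 0.2, 0.0]
opening: 0.936
grasp_force: 0.0
```

Emit:
move_arm --plan '[0, -0.95, 0, 0, 0, 0.03, 0, -1.95, 0, 0, 0, 0.03, 0, -1.95, 0, 0, 0, 0.03, 0, -1.95, 0, 0, 0, 0.03]'

```text
time_s: 37.67
eef_pos: [0.5437, -0.3926, 0.2055]
eef_rot: [0.0, 0.039, 0.999, 0.0]
wrist_force: [0.1, 0.9, -0.8]
opening: 0.938
grasp_force: 0.0
```

```bash
python3 - <<'E'
from h import *
c=cam("wrist");h=cv2.cvtColor(c["pixels"],cv2.COLOR_RGB2HSV);print(ctrl.get_obs()["eef_pos"],ctrl.get_obs()["eef_rot"],proj(c,(.5393,-.3926,.113)))
m=((h[:,:,1]<40)&(h[:,:,2]>60)).astype(np.uint8)
u,v=map(int,proj(c,(.5393,-.3926,.113)));r0,r1=v-50,v+50
for r in(v-15,v,v+15):print(r,c["pixels"][r,u-50:u+50:3,1].tolist())
print(c["pixels"][r0:r1:3,u,1].tolist(),u-50,r0)
E
```

```text
[ 0.54389564 -0.39188326  0.20565135] [7.26531735e-05 3.81766573e-02 9.99270994e-01 1.36503684e-04] (np.float64(258.5729262619266), np.float64(193.17015794120496))
178 [89, 92, 117, 92, 93, 141, 168, 168, 169, 149, 175, 182, 241, 239, 242, 245, 243, 244, 243, 243, 244, 243, 242, 213, 243, 243, 243, 243, 108, 93, 102, 79, 98, 119]
193 [94, 91, 102, 109, 112, 134, 170, 168, 166, 157, 155, 161, 166, 164, 163, 158, 156, 159, 172, 239, 240, 242, 242, 174, 166, 165, 166, 166, 107, 94, 95, 154, 147, 144]
208 [92, 99, 92, 101, 109, 121, 166, 166, 165, 162, 147, 163, 159, 160, 160, 160, 156, 162, 160, 160, 157, 158, 159, 152, 171, 163, 169, 171, 163, 176, 153, 165, 171, 172]
[244, 243, 244, 243, 244, 176, 98, 102, 111, 233, 243, 243, 244, 243, 243, 238, 159, 160, 158, 158, 163, 159, 162, 162, 157, 160, 160, 166, 169, 120, 97, 100, 132, 137] 208 143
```

Emit:
move_arm --plan '[-0.06, -0.01, -0.8, 0, 0, 0, -0.06, -0.01, -1.6, 0, 0, 0, -0.06, -0.01, -2.2, 0, 0, 0, -0.06, -0.01, -2.47, 0, 0, 0, -0.06, -0.01, -2.47, 0, 0, 0]'

```text
time_s: 38.35
eef_pos: [0.5408, -0.3921, 0.0819]
eef_rot: [-0.0, 0.038, 0.999, 0.0]
wrist_force: [0.6, -0.2, -0.1]
opening: 0.934
grasp_force: 0.0
```

Emit:
move_arm --plan '[0, 0, 0, 0, 0, 0, 0, 0, 0, 0, 0, 0, 0, 0, 0, 0, 0, 0, 0, 0, 0, 0, 0, 0, 0, 0, 0, 0, 0, 0, 0, 0, 0, 0, 0, 0]' --grip 15

```text
time_s: 39.1
eef_pos: [0.5412, -0.394, 0.0837]
eef_rot: [0.001, 0.038, 0.999, -0.001]
wrist_force: [-1.1, -1.5, 5.8]
opening: 0.34
grasp_force: 60.6
```

Emit:
move_arm --plan '[0, 0, 0.5, 0, 0, 0, 0, 0, 1.6, 0, 0, 0, 0, 0, 2.7, 0, 0, 0, -0.1, 1.1, 2.7, 0, 0, 0, -0.2, 2.2, 2.7, 0, 0, -0.03, -0.3, 3.3, 2.7, 0, 0, -0.03, -0.4, 4.4, 2.7, 0, 0, -0.03, -0.44, 5.4, 2.4, 0, 0, -0.03, -0.44, 6.3, 1.9, 0, 0, -0.03, -0.44, 6.34, 1.8, 0, 0, -0.03]'

```text
time_s: 40.35
eef_pos: [0.5152, -0.0718, 0.1683]
eef_rot: [-0.004, 0.051, 0.999, 0.002]
wrist_force: [-1.1, -0.5, -7.9]
opening: 0.339
grasp_force: 62.8
```

Emit:
move_arm --plan '[0, 0, 0, 0, 0, 0, 0, 0, 0, 0, 0, 0, 0, 0, 0, 0, 0, 0]'

```text
time_s: 40.72
eef_pos: [0.5191, -0.0773, 0.1728]
eef_rot: [0.0, 0.054, 0.999, -0.0]
wrist_force: [0.0, -0.5, -8.0]
opening: 0.342
grasp_force: 62.8
```

Emit:
move_arm --plan '[0, 0, -0.74, 0, 0, 0, 0, 0, -1.48, 0, 0, 0, 0, 0, -1.35, 0, 0, 0, 0, 0, -0.8, 0, 0, 0, 0, 0, 0, 0, 0, 0, 0, 0, 0, 0, 0, 0, 0, 0, 0, 0, 0, 0, 0, 0, 0, 0, 0, 0, 0, 0, 0, 0, 0, 0]'

```text
time_s: 41.85
eef_pos: [0.5178, -0.0759, 0.1708]
eef_rot: [-0.001, 0.053, 0.999, 0.0]
wrist_force: [-0.2, -0.5, -7.0]
opening: 0.338
grasp_force: 70.3
```

```bash
python3 - <<'E'
from h import *
f=[]
for i in range(5): c=ctrl.camera("wrist");f.append(ctrl.get_obs()["wrist_force"][2])
print(np.mean(f),ctrl.get_obs()["eef_pos"])
E
```

```text
-7.760141582275997 [ 0.5186168  -0.07611775  0.17201481]
```

Still in, so I'll rap a little harder.

Emit:
move_arm --plan '[0, 0, -0.62, 0, 0, 0, 0, 0, -1.5, 0, 0, 0, 0, 0, -1.35, 0, 0, 0, 0, 0, -0.8, 0, 0, 0, 0, 0, 0, 0, 0, 0, 0, 0, 0, 0, 0, 0, 0, 0, 0, 0, 0, 0, 0, 0, 0, 0, 0, 0, 0, 0, 0, 0, 0, 0]'

```text
time_s: 43.22
eef_pos: [0.5178, -0.0758, 0.1708]
eef_rot: [-0.001, 0.053, 0.999, 0.0]
wrist_force: [-0.5, -0.3, -7.5]
opening: 0.335
grasp_force: 77.7
```

```bash
python3 - <<'E'
from h import *
f=[]
for i in range(5): c=ctrl.camera("wrist");f.append(ctrl.get_obs()["wrist_force"][2])
print(np.mean(f),ctrl.get_obs()["eef_pos"])
E
```

```text
-7.561681110998674 [ 0.51858095 -0.07612853  0.1719774 ]
```

Emit:
move_arm --plan '[0, 0, 0.45, 0, 0, 0, 0, 0, 0.45, 0, 0, 0, 0, 0, -0.55, 0, 0, 0, 0, 0, -1.54, 0, 0, 0, 0, 0, -1.3, 0, 0, 0, 0, 0, -0.6, 0, 0, 0, 0, 0, 0, 0, 0, 0, 0, 0, 0, 0, 0, 0, 0, 0, 0, 0, 0, 0, 0, 0, 0, 0, 0, 0]'

```text
time_s: 44.72
eef_pos: [0.5176, -0.0758, 0.1706]
eef_rot: [-0.001, 0.053, 0.999, 0.0]
wrist_force: [-0.4, 0.5, -5.0]
opening: 0.342
grasp_force: 86.5
```

```bash
python3 - <<'E'
from h import *
f=[]
for i in range(5): c=ctrl.camera("wrist");f.append(ctrl.get_obs()["wrist_force"][2])
print(np.mean(f),ctrl.get_obs()["eef_pos"])
E
```

```text
-4.96864200683721 [ 0.51840465 -0.07607516  0.17164541]
```

Pot_a's weight alone now, so its blank is out. I'll carry the pot back over pot_b.

Emit:
move_arm --plan '[0, 0, 0.8, 0, 0, 0, 0.04, -0.6, 1.0, 0, 0, 0, 0.1, -1.7, 1.0, 0, 0, 0, 0.2, -2.8, 1.0, 0, 0, 0, 0.3, -3.9, 1.0, 0, 0, 0, 0.4, -5.0, 1.0, 0, 0, 0, 0.44, -6.0, 1.0, 0, 0, 0.02, 0.44, -6.34, 0.8, 0, 0, 0.03, 0.44, -6.34, 0.2, 0, 0, 0.03, 0.44, -6.34, -0.6, 0, 0, 0.03]'

```text
time_s: 46.22
eef_pos: [0.5411, -0.3934, 0.1418]
eef_rot: [0.001, 0.039, 0.999, -0.0]
wrist_force: [0.3, 0.4, -5.4]
opening: 0.34
grasp_force: 86.4
```

Emit:
move_arm --plan '[0, 0, -0.5, 0, 0, 0, 0, 0, -0.95, 0, 0, 0, 0, 0, -1.1, 0, 0, 0, 0, 0, -1.15, 0, 0, 0, 0, 0, -1.15, 0, 0, 0]'

```text
time_s: 46.85
eef_pos: [0.5412, -0.3935, 0.0857]
eef_rot: [0.001, 0.038, 0.999, -0.0]
wrist_force: [1.2, -0.1, -5.3]
opening: 0.342
grasp_force: 86.0
```

Emit:
move_arm --plan '[0, 0, 0, 0, 0, 0, 0, 0, 0, 0, 0, 0, 0, 0, 0, 0, 0, 0, 0, 0, 0, 0, 0, 0, 0, 0, 0, 0, 0, 0, 0, 0, 0.6, 0, 0, 0, 0, 0, 1.6, 0, 0, 0, 0, 0, 2.5, 0, 0, 0, 0, 0, 2.5, 0, 0, 0]' --grip 80

```text
time_s: 47.98
eef_pos: [0.5428, -0.3952, 0.2154]
eef_rot: [0.003, 0.038, 0.999, -0.003]
wrist_force: [-0.1, 0.3, -0.7]
opening: 0.936
grasp_force: 0.0
```

```bash
python3 - <<'E'
from h import *
t=cam("top");w=cam("wrist");print(ctrl.get_obs()["eef_pos"],ctrl.get_obs()["eef_rot"])
im=t["pixels"];h=cv2.cvtColor(im,cv2.COLOR_RGB2HSV)
m=cv2.inRange(h,(17,130,90),(34,255,255));m[:155]=0;m[225:]=0;m[:,:240]=0;m[:,292:]=0
k=cv2.findContours(m,0,1)[0]
if k:
    k=max(k,key=cv2.contourArea).reshape(-1,2)
    print(cv2.minAreaRect(np.array([ray(t,a,b,.033)[:2]*1000 for a,b in k],np.float32)))
a=cv2.resize(im[120:225,130:400],(540,210),interpolation=2)
cv2.imwrite("pics/m9.png",np.vstack([a,cv2.resize(w["pixels"],(540,390))])[:,:,::-1])
E
```

```text
[ 0.54077749 -0.39319589  0.21009111] [ 2.90138826e-04  3.83640503e-02  9.99263747e-01 -2.83002077e-04]
((517.1168823242188, -66.69310760498047), (49.76658248901367, 79.82638549804688), 84.20287322998047)
```

View pics/m9.png

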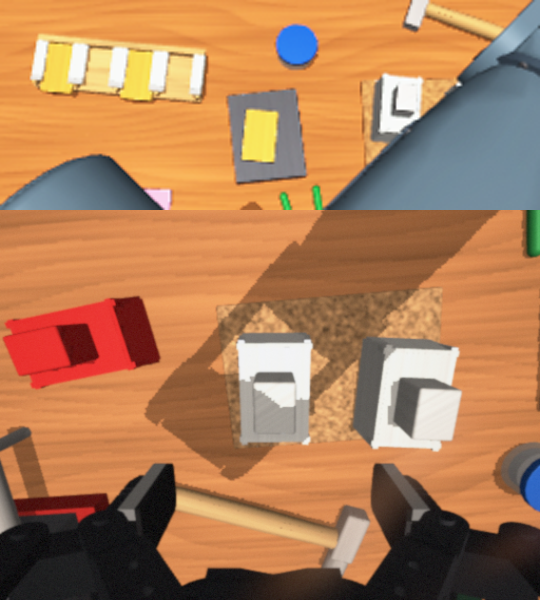

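Both pots stand on the tray, two blanks are racked, and blank a is on the block at (517,−67). Fetching it.

Emit:
move_arm --plan '[-0.2, 1.1, 0, 0, 0, -0.03, -0.4, 2.2, 0, 0, 0, -0.03, -0.6, 3.3, 0, 0, 0, -0.03, -0.8, 4.4, 0, 0, 0, -0.03, -1.0, 5.5, -0.4, 0, 0, -0.03, -1.11, 6.3, -1.2, 0, 0, -0.03, -1.11, 6.59, -2.1, 0, 0, -0.03, -1.11, 6.59, -2.5, 0, 0, -0.03, -1.11, 6.59, -2.5, 0, 0, -0.03, -1.11, 6.59, -2.5, 0, 0, -0.03]'

```text
time_s: 49.32
eef_pos: [0.4853, -0.0639, 0.0849]
eef_rot: [-0.0, 0.054, 0.999, 0.0]
wrist_force: [0.8, -0.8, 0.7]
opening: 0.937
grasp_force: 0.0
```

```bash
python3 blk.py .033
```

```text
bbox (220, 204, 82, 117)
((516.8588256835938, -66.42637634277344), (50.127079010009766, 81.33428192138672), 83.8983154296875) [[474. -87.]
 [555. -96.]
 [560. -46.]
 [479. -37.]]
[ 0.48571993 -0.06411377  0.08544527]
```

Emit:
move_arm --plan '[0, 0, -0.6, 0, 0, 0, 0, 0, -1.0, 0, 0, 0, -0.02, 0, -1.24, 0, 0, 0, -0.02, 0, -1.24, 0, 0, 0, -0.02, 0, -1.24, 0, 0, 0]'

```text
time_s: 50.0
eef_pos: [0.485, -0.0641, 0.0237]
eef_rot: [0.001, 0.053, 0.999, -0.0]
wrist_force: [-0.7, 0.2, 0.2]
opening: 0.938
grasp_force: 0.0
```

Emit:
move_arm --plan '[0, 0, 0, 0, 0, 0, 0, 0, 0, 0, 0, 0, 0, 0, 0, 0, 0, 0, 0, 0, 0, 0, 0, 0, 0, 0, 0, 0, 0, 0, 0, 0, 0, 0, 0, 0]' --grip 40

```text
time_s: 50.75
eef_pos: [0.4848, -0.0638, 0.0239]
eef_rot: [0.001, 0.053, 0.999, -0.0]
wrist_force: [-2.6, 1.4, 8.1]
opening: 0.557
grasp_force: 61.0
```

Emit:
move_arm --plan '[0, 0, 0.2, 0, 0, 0, 0, 0, 0.8, 0, 0, 0, -0.3, 0.8, 1.0, 0, 0, 0, -0.4, 1.8, 1.0, 0, 0, 0, -0.4, 2.75, 1.0, 0, 0, 0, -0.2, 2.75, 0.5, 0, 0, 0, 0, 2.73, -0.04, 0, 0, 0, 0, 2.73, -0.04, 0, 0, 0, 0, 2.73, -0.04, 0, 0, 0]'

```text
time_s: 51.88
eef_pos: [0.4841, 0.0728, 0.0214]
eef_rot: [-0.0, 0.053, 0.999, 0.0]
wrist_force: [-0.5, 0.1, -3.1]
opening: 0.558
grasp_force: 63.1
```

```bash
python3 grip.py
```

```text
bbox 204 245 112 100
tcp [0.48447998 0.07270181 0.02171907] [ 4.48506844e-04  5.34859756e-02  9.98568500e-01 -1.51966108e-05] grasp 0.5616048393605028 63.122438192367554 [ 0.13315077 -0.08988762 -2.52955756]
rear [0.47466837 0.07416369 0.03031907] width 0.04814474361223392
```

For slot 0 the pads must stay clear of the neighbouring blank, so I'll regrip nearer the rear end on the bench.

Emit:
move_arm --plan '[0, 0, -0.2, 0, 0, 0, 0, 0, -0.4, 0, 0, 0, 0, 0, -0.43, 0, 0, 0, 0, 0, -0.43, 0, 0, 0]'

```text
time_s: 52.42
eef_pos: [0.4839, 0.0728, -0.0009]
eef_rot: [-0.0, 0.053, 0.999, -0.0]
wrist_force: [-0.1, -0.7, -1.2]
opening: 0.559
grasp_force: 63.3
```

Emit:
move_arm --plan '[0, 0, 0, 0, 0, 0, 0, 0, 0, 0, 0, 0, 0, 0, 0, 0, 0, 0, -0.1, 0.01, -0.05, 0, 0, 0, -0.1, 0.01, -0.05, 0, 0, 0, -0.1, 0.01, -0.05, 0, 0, 0]' --grip 68

```text
time_s: 53.18
eef_pos: [0.4791, 0.0733, -0.0032]
eef_rot: [-0.0, 0.053, 0.999, -0.0]
wrist_force: [-0.6, 0.9, -0.3]
opening: 0.8
grasp_force: 0.0
```

Emit:
move_arm --plan '[0, 0, 0, 0, 0, 0, 0, 0, 0, 0, 0, 0, 0, 0, 0, 0, 0, 0, 0, 0, 0, 0, 0, 0, 0, 0, 0, 0, 0, 0, 0, 0, 0.2, 0, 0, 0, 0, 0, 0.47, 0, 0, 0, 0, 0, 0.47, 0, 0, 0, 0, 0, 0.47, 0, 0, 0]' --grip 40

```text
time_s: 54.3
eef_pos: [0.4791, 0.0733, 0.0204]
eef_rot: [0.0, 0.053, 0.999, -0.0]
wrist_force: [-0.4, -0.0, -1.7]
opening: 0.558
grasp_force: 62.0
```

```bash
python3 grip.py
```

```text
bbox 203 256 113 89
tcp [0.47895727 0.07335216 0.02014801] [-1.79367547e-04  5.33745989e-02  9.98574544e-01  9.84772504e-06] grasp 0.5569521402438924 62.04334616661072 [-0.35561979 -0.48366244 -1.79479785]
rear [0.4751649  0.0739142  0.02874801] width 0.04926708269003952
```

Emit:
move_arm --plan '[0.2, -0.02, 0.015, 0, 0, 0, 0.4, -0.04, 0.015, 0, 0, 0, 0.6, -0.06, 0.015, 0, 0, 0, 0.8, -0.08, 0.015, 0, 0, 0, 1.0, -0.1, 0.015, 0, 0, 0, 1.2, -0.12, 0.015, 0, 0, 0, 1.4, -0.138, 0.015, 0, 0, 0, 1.55, -0.15, 0.015, 0, 0, 0, 1.65, -0.16, 0.015, 0, 0, 0, 1.65, -0.16, 0.015, 0, 0, 0]'

```text
time_s: 55.6
eef_pos: [0.5619, 0.0653, 0.021]
eef_rot: [0.0, 0.053, 0.999, -0.0]
wrist_force: [0.8, 0.7, -3.6]
opening: 0.558
grasp_force: 62.1
```

```bash
python3 grip.py
```

```text
bbox 203 256 115 89
tcp [0.56154564 0.06536351 0.02091009] [-2.04520892e-04  5.33742304e-02  9.98574559e-01  1.68976573e-05] grasp 0.5570248789982579 62.0822811126709 [-0.07707905  0.269171   -1.64539044]
rear [0.55793448 0.06631166 0.02951009] width 0.05009658179001327
```

Inserted without resistance. I'll release, retreat and check that it's level.

Emit:
move_arm --plan '[0, 0, 0, 0, 0, 0, 0, 0, 0, 0, 0, 0, 0, 0, 0, 0, 0, 0, -0.3, 0.032, 0, 0, 0, 0, -0.7, 0.075, 0, 0, 0, 0, -0.7, 0.075, 0, 0, 0, 0]' --grip 58

```text
time_s: 56.4
eef_pos: [0.5255, 0.0693, 0.0208]
eef_rot: [-0.001, 0.053, 0.999, 0.0]
wrist_force: [-1.1, 0.5, -0.5]
opening: 0.681
grasp_force: 0.0
```

```bash
python3 rear.py .558 .066
```

```text
[0.52686896 0.06910121 0.02128986]
expect top/bottom rows at 0.558 0.014 (np.float64(259.43383452940225), np.float64(308.4965609106853)) (np.float64(259.4178295084944), np.float64(299.56410535441626))
expect top/bottom rows at 0.558 0.028 (np.float64(259.46556354060954), np.float64(326.20462790322404)) (np.float64(259.4468061547108), np.float64(315.7360682645552))
259 [(290, 158, 12), (292, 157, 13), (294, 155, 12), (296, 152, 12), (298, 155, 12), (300, 152, 12), (302, 156, 11), (304, 164, 12), (306, 162, 12), (308, 167, 12), (310, 166, 12), (312, 170, 13), (314, 170, 12), (316, 164, 12), (318, 160, 13), (320, 106, 17), (322, 106, 18), (324, 105, 18), (326, 106, 18), (328, 120, 18), (330, 167, 18), (332, 172, 18), (334, 172, 18), (336, 174, 18), (338, 174, 18), (340, 174, 18), (342, 172, 18), (344, 173, 18), (346, 171, 18), (348, 172, 18)]
```

Emit:
move_arm --plan '[0, 0, 0, 0, 0, 0, 0, 0, 0, 0, 0, 0, 0, 0, 0, 0, 0, 0, 0, 0, 0, 0, 0, 0, 0, 0, 0, 0, 0, 0, 0.25, -0.025, 0, 0, 0, 0, 0.4, -0.043, 0, 0, 0, 0, 0.5, -0.054, 0, 0, 0, 0, 0.6, -0.065, 0, 0, 0, 0, 0.68, -0.073, 0, 0, 0, 0]' --grip 0

```text
time_s: 57.7
eef_pos: [0.5603, 0.0655, 0.0209]
eef_rot: [-0.001, 0.053, 0.999, 0.0]
wrist_force: [-5.9, -0.8, 4.4]
opening: -0.001
grasp_force: 2.4
```

Emit:
move_arm --plan '[0.04, -0.004, 0, 0, 0, 0, 0.08, -0.008, 0, 0, 0, 0, 0.12, -0.012, 0, 0, 0, 0, 0.12, -0.012, 0, 0, 0, 0]'

```text
time_s: 58.2
eef_pos: [0.5617, 0.0655, 0.0203]
eef_rot: [-0.006, 0.053, 0.999, 0.0]
wrist_force: [-19.9, 0.1, 16.3]
opening: -0.002
grasp_force: 10.0
```

Home (stop at the predicted x). I'll back away, clear the view, and check everything.

Emit:
move_arm --plan '[-0.3, 0.03, 0, 0, 0, 0, -0.8, 0.09, 0.6, 0, 0, 0, -1.4, 0.13, 1.8, 0, 0, 0, -2.4, 0.2, 2.6, 0, 0, 0, -3.2, 0.2, 3.2, 0, 0, 0, -3.6, 0.2, 3.6, 0, 0, 0, -3.6, 0.2, 3.6, 0, 0, 0, -3.6, 0.2, 3.6, 0, 0, 0]'

```text
time_s: 59.2
eef_pos: [0.3876, 0.0747, 0.2008]
eef_rot: [0.001, 0.054, 0.999, -0.0]
wrist_force: [-0.5, 0.2, 0.4]
opening: 0.001
grasp_force: 0.0
```

```bash
python3 - <<'E'
from h import *
t=cam("top");s=cam("scene");im=t["pixels"];h=cv2.cvtColor(im,cv2.COLOR_RGB2HSV)
m=cv2.inRange(h,(20,150,150),(32,255,255));m[:125]=0;m[185:]=0;m[:,:140]=0;m[:,245:]=0
for k in cv2.findContours(m,0,1)[0]:
    if cv2.contourArea(k)>60:
        w=np.array([ray(t,a,b,.028)[:2]*1000 for a,b in k.reshape(-1,2)],np.float32);c=w-[630.5,153.4]
        xr=c@[.994,-.107];yr=c@[.107,.994];print("rack x",xr.min(),xr.max(),"y",yr.min(),yr.max())
a=cv2.resize(im[120:225,130:400],(700,272),interpolation=2);b=cv2.resize(s["pixels"][120:300,80:400],(570,320),interpolation=2)
b=cv2.copyMakeBorder(b,0,0,0,130,0)
cv2.imwrite("pics/m10.png",np.vstack([a,b])[:,:,::-1]);print(ctrl.get_obs()["eef_pos"])
E
```

```text
rack x -48.34368106384277 32.93835917358398 y -121.5235828567505 -70.4210821472168
rack x -47.78369345397949 32.96300362091065 y -57.5218237701416 -7.47478725585938
rack x -47.82428586120605 33.06184707336426 y 68.96347632446287 120.05091776123047
[0.38706044 0.07473373 0.20014416]
```

View pics/m10.png

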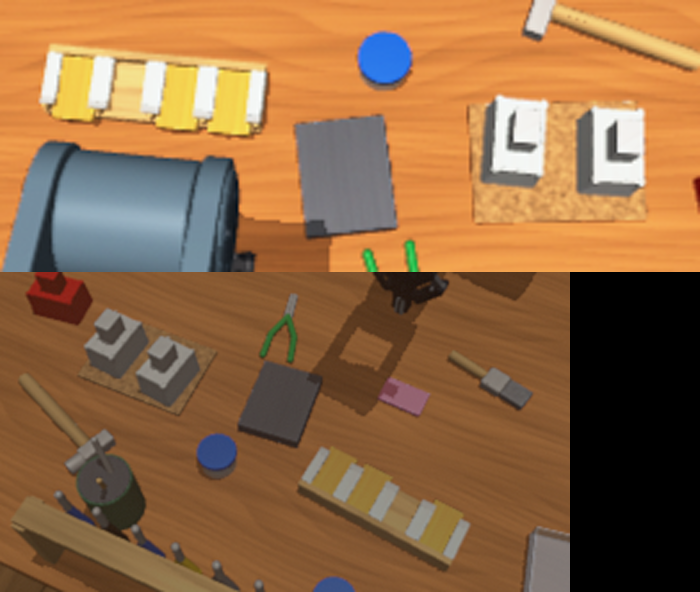

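Slots 0, 1 and 3 each hold a blank to the same depth (front ends at the back stop), and both pots stand on the tray, so I'm handing in.

```bash
python3 -c "
from bench import ctrl
print(ctrl.hand_in())"
```

```text
the job is handed in; nothing more can be done
None
```

The job is handed in, with no verdict returned: all three blanks present (only one loose blank was on the bench) are in rack slots 0, 1 and 3 against the back stop, and both empty pots are back on the cork tray, mouth down.

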